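# Refit the two filters of the worktop extractor

## Robot

A 6-joint arm with a two-finger parallel gripper is mounted at the origin on the work surface. World frame = base frame: x ahead of the robot, y to its left, z up, the work surface at z = 0. Lengths are in m, angles in degrees, forces in N, time in s.
With the tool pointing down it reaches from about 0.35 to 0.875 m from the base axis. Payload 4.2 kg.
Tool frame: the origin (TCP) lies on the centre line of the jaws, within the pads' length; the fingertips stand 25 mm ahead of it and the grasp point (between the pads) lies 6 mm ahead of it; z points along the fingers, y is the line along which they close (so a half turn about z gives the same grasp; the last joint's range is limited). The gripper opens to 85 mm and grips with 20 to 120 N. Pads are 22 mm wide; open, the fingers measure 114 mm over their backs; the gripper's body (76 mm by 85 mm) begins 54 mm behind the grasp point. The pads swing forward as they close: fully open they stand 13 mm farther back than shut.
Start: joints at [-54.912, 22.042, 0.453, 0, -68.411, -14.817], TCP at [0.217, -0.586, 0.256] pointing down, gripper open.
Joint ranges: [-179.83, 179.83], [-69.29, 118.12], [-61.27, 80.66], [-181.25, 117.63], [-171.15, -9.14], [-177.46, 177.46]. Speed limits (degrees/s): [159.86, 159.86, 180, 180, 180, 180].

## Interface

Orientations are given as [roll, pitch, yaw] about the fixed x, y, z axes, in that order (R = Rz(yaw) Ry(pitch) Rx(roll)).
In Python, from workcell import env gives the robot as it stands.
- The arm moves only by the tool drive_tool, never from a script. Its argument "plan" is a list of rows, each an object with "travel": the shift along the tool's x, y, z normalised to -1 to 1, where 1 is 0.5 m, a list of three; "yaw": the turn about the tool's z normalised to -1 to 1, where 1 is pi/2 rad. A call has 1 to 5 rows; each row is the pose to reach, as a shift and turn from the pose commanded when the call began, along the tool's axes at that moment; what a row does not reach only later rows make up. A row lasts 1/10 s, in which the tool goes at most 50 mm and 8.59 degrees, less where a joint would pass 70% of its speed; a pose out of reach is approached as far as the arm can. A call with a number of a shift or a turn outside -1 to 1 is refused whole. A call with a gripper value outside its range is refused whole. "grip" is the closure, from 0 (fully open) to 1 (shut), set as the call begins (left out, the last holds). The fingers move at their own pace and stop on an object; the grip force is fixed at half the most. Time passes only in rows, so rows that repeat a pose let the fingers close. It gives the time, the measured TCP pose, the force, the opening and the grip force at its end, in the units of the state.
- env.observe(): the state, without advancing time (a new reading comes with each control period).
- env.capture(name): name is "side" or "top"; returns a dict with "frame" (420x560x3 uint8, red, green, blue), "intrinsics" (3x3 intrinsics, pixels), "k1" (the pictures are not rectified: a ray, as slopes to the right and down, at radius r is drawn at 1 + k1 r^2 times it, then the intrinsics apply), "extrinsics" (4x4, takes a point from world to camera coordinates). Camera axes: x right, y up, looking along -z (the intrinsics and any distortion apply to the point x, -y, -z); pixel columns grow to the right and rows downward; lengths in m; the calibration is good to about 2 mm. A picture is of the moment at which its call begins. There is no depth.
- env.hand_in(): hands the job in; it is judged then, once.
The state is a dict: "time_s": time; "joint_positions": joint angles; "qvel": joint speeds; "joint_efforts": joint torques, N m; "tcp_pos": TCP position; "eef_rot": TCP orientation; "contact_force": force on the tool from outside, world axes, zero at the start; "torque": the same for the moment, N m; "grip_width": finger opening in m; "grip_force": force on a finger pad.
Only numpy, scipy, OpenCV 4.12 (cv2) and the standard library are available. Lean on these libraries where they do the work, as an engineer would, in place of code of your own. Each camera call takes 0.05 s, during which the arm holds its last target. There are 200 camera calls.

## Task

Refit both washed filters in the worktop extractor, each in the frame that matches its outline: hook the thin tongue under the frame's fixed lip with the filter tilted, swing it down flat and press it home until the sprung catch clicks over the other end. Leave the fan switch off, do not shift the other things on the worktop, and let go of the filters.

Things in the scene. Friction and masses are not known exactly. Their poses are not given: they have to be found in the camera images.
- square_filter: Aluminium filter cassette, square-cornered body 140 x 64 x 22 mm. Origin: underside, middle of the body; x along its length, z up. A tongue (50 wide, z 0 to 5) sticks out of the -x end to x = -82; a catch flange (50 wide, z 0 to 8) out of the +x end to x = +78. Mass about 0.3 kg. Starts flat on the worktop, grip plate up, tongue roughly towards the robot.
- round_filter: Aluminium filter cassette 64 mm wide, 22 thick: square-cornered at the tongue end (x = -60), half-round (radius 32 about x = +28) at the other. Origin: underside, between x = -60 and +60; z up. Tongue (50 wide, z 0 to 5) to x = -72; catch flange (24 wide, z 0 to 8) to x = +68. About 0.27 kg. Starts flat, grip plate up, tongue roughly towards the robot.
- square_grip (a point): Middle of the black upright grip plate on the square filter, at x = 18, z = 39 mm of the filter. The plate is 12 mm thick along x, 44 mm wide along y, and stands from z = 22 (top of the body) to 56 mm.
- round_grip (a point): Middle of the same grip plate on the round-ended filter, at x = 12, z = 39 mm of that filter.
- bay_square: Frame in the extractor's top, with a square-cornered pocket. Origin on the ledge the filter rests on, 36 mm above the worktop; its axes and origin coincide (to 3 mm) with the square filter's when that is home. Pocket 67 mm wide, side walls up to z = 16; at +x it ends at x = 80 and has the sprung catch on its mid-line.
- bay_round: Frame beside the other (94 mm apart; which is left or right varies), with a pocket half-round at +x (radius 33.5 mm about x = +28). Origin on the ledge, 36 mm above the worktop; coincides (to 3 mm) with the round-ended filter's when home. 67 mm wide, walls up to z = 16; a slot for the flange ends at x = 70, under the catch.
- square_lip (a point): Middle of the lower edge of the fixed lip at the -x end of the square frame, x = -71.5, z = 10 mm of the frame. The lip spans the pocket's width, z = 10 to 14 mm; the slot under it runs on to x = -86. The tongue cannot pass the lip straight down: it goes in under it with the filter tilted, tongue end down (about 0.2 rad).
- round_lip (a point): The same on the round-ended frame: lip edge at x = -61.5, z = 10 mm of that frame, slot under it to x = -76.
- catch_square (a joint): Sprung catch of the square frame, 22 mm wide: 0 = sprung in, to 0.009 m pushed back (+x). Nose at x = 74, underside z = 12, slope above it to z = 28. A flange pressed down on the slope drives it back (1.2 N + 300 N/m). A leaf spring below (5.5 mm proud, 7 N flat) lifts the flange: press past it, nearly to the ledge, 15 to 20 N on the grip plate, to click.
- catch_round (a joint): The same catch and leaf spring on the round-ended frame; nose at x = 64 mm of that frame. 0 = sprung in. After the click the leaf spring holds the flange up against the catch, 4 mm off the ledge (filter 0.03 rad off level).
- fan_switch (a joint): Toggle switch on the panel along the +y side of the extractor's top, a steel bat 25 mm tall: 0 = off (leaning to -x), 0.56 rad = on.
- extractor: Low steel worktop extractor, 230 mm (x) by 260 mm (y), 52 mm high, fixed; origin at the middle of its underside. The two filter frames fill the opening in its top, at y = -69 and +25 mm; its tongue side (-x) faces the robot.
- moka_pot: Octagonal steel moka pot, 185 mm high, on the induction plate to the left. Origin at the middle of its underside. Leave alone.
- cup: White porcelain cup, 82 mm across, 58 mm high, on its saucer. Origin at the middle of its underside. Leave alone.
- saucer: White porcelain saucer, 146 mm across, 15 mm high. Origin at the middle of its underside. Leave alone.
- jar: Glass clip-lid storage jar of coffee beans, 100 mm across, 150 mm high. Origin at the middle of its underside. Leave alone.
- trivet: Round slatted beechwood trivet, 176 mm across, 18 mm high. Origin at the middle of its underside. Leave alone.
- mill: Turned beech pepper mill, 56 mm across, 150 mm high. Origin at the middle of its underside. Leave alone.
- sugar_tin: Steel tin with lid, 113 by 88 mm, 93 mm high. Origin at the middle of its underside. Leave alone.
- spoon: Steel spoon, 150 mm long, lying on the worktop in front of the extractor, origin at its middle. Leave alone.
Mind the look-alikes: they are no part of the job. What is shaped like the round_filter but green, purple or red is not meant.

How it is judged (in metres and radians):
At the end, for the whole second after the job is handed in: Each filter lies released and at rest in its own frame, grip plate up: within 4 mm along and across, -3 to +5 mm in height, level within 0.045 rad, square within 0.06 rad, its catch sprung back over the flange (under 2 mm); fan switch off (under 0.15 rad) (x of square_filter in the frame of bay_square between -0.004 and 0.004 m and y of square_filter in the frame of bay_square between -0.004 and 0.004 m and z of square_filter in the frame of bay_square between -0.003 and 0.005 m and angle between the z axis of square_filter and the z axis of bay_square, either way round below 0.045 rad and angle between the x axis of square_filter and the x axis of bay_square, either way round below 0.06 rad and value of joint each of catch_square, catch_round below 0.002 m and linear speed of each of square_filter, round_filter below 0.02 m/s and contact force between the fingers and square_filter below 0.1 N and x of round_filter in the frame of bay_round between -0.004 and 0.004 m and y of round_filter in the frame of bay_round between -0.004 and 0.004 m and z of round_filter in the frame of bay_round between -0.003 and 0.005 m and angle between the z axis of round_filter and the z axis of bay_round, either way round below 0.045 rad and angle between the x axis of round_filter and the x axis of bay_round, either way round below 0.06 rad and contact force between the fingers and round_filter below 0.1 N and value of joint fan_switch below 0.15 rad); the robot touches nothing.
It fails at once if the cup or saucer is shifted by more than 30 mm, or the cup tipped (distance of any of cup, saucer from where it was at the start of the episode above 0.03 m or angle between cup's own z axis and vertical above 0.4 rad).
It fails at once if the moka pot, jar, trivet, mill, tin or spoon is shifted by more than 30 mm (distance of any of moka_pot, jar, trivet, mill, sugar_tin, spoon from where it was at the start of the episode above 0.03 m).
It fails at once if the fan is switched on (value of joint fan_switch above 0.28 rad).
It also fails if it takes over 58 s, if anything falls off the work surface, if the arm or the gripper's body presses on something with over 40 N, if the wrist force passes 120 N, or if a joint passes its speed limit or range.

## Working session

There is one attempt and no reset: what is moved stays moved. The work goes in short steps, Python scripts to look and compute and a tool call to move; the robot and the scene stay as the last step left them, time stands still between calls to the robot, and variables do not carry over. Pictures are saved under pics/ and viewed, at most 10 in all, crops included, and the job is handed in when it is done.

Besides the shell and the picture viewer there is one more tool, called by a JSON object that holds its "fn" and its "kwargs", one argument or row to a line. drive_tool: Moves the arm, as the interface text tells. Its arguments: {"type":"object","properties":{"plan":{"type":"array","items":{"type":"object","properties":{"travel":{"type":"array","items":{"type":"number","minimum":-1,"maximum":1}},"yaw":{"type":"number","minimum":-1,"maximum":1}}}},"grip":{"type":"number"}},"required":["plan"]}

```bash
ls; mkdir -p pics
cat > h.py <<'E'
import numpy as np, cv2
from workcell import env
def cap(n,save=None):
    c=env.capture(n)
    if save: cv2.imwrite('pics/'+save,c['frame'][:,:,::-1])
    return c
def ray(c,u,v):
    K=np.array(c['intrinsics']);E=np.array(c['extrinsics'])
    d=np.array([(u-K[0,2])/K[0,0],(v-K[1,2])/K[1,1]]);s=d.copy()
    for _ in range(30): s=d/(1+c['k1']*(s@s))
    R,t=E[:3,:3],E[:3,3]
    return -R.T@t, R.T@np.array([s[0],-s[1],-1])
def onz(c,u,v,z):
    o,d=ray(c,u,v); return o+d*(z-o[2])/d[2]
def proj(c,p):
    K=np.array(c['intrinsics']);E=np.array(c['extrinsics'])
    q=E[:3,:3]@np.array(p)+E[:3,3]; s=np.array([q[0],-q[1]])/-q[2]; s=s*(1+c['k1']*(s@s))
    return np.array([K[0,0]*s[0]+K[0,2],K[1,1]*s[1]+K[1,2]])
E
python3 - <<'E'
from h import *
for n in('top','side'):
    c=cap(n,n+'0.png'); o,d=ray(c,280,210); print(n,o,d,c['k1'],c['intrinsics'])
print(env.observe())
E
```

```text
pics
top [0.25414886 0.05849811 1.498647  ] [ 0.18408453  0.01435142 -0.98293271] -0.0660611376962324 [[499.808679     0.         287.7128225 ]
 [  0.         499.808679   208.29445854]
 [  0.           0.           1.        ]]
side [-0.29641356 -1.23555229  0.92551664] [ 0.4626723   0.73574633 -0.49458826] -0.11468073895518871 [[470.87949472   0.         280.95914335]
 [  0.         470.87949472 209.38114192]
 [  0.           0.           1.        ]]
{'time_s': 0.1, 'joint_positions': array([-5.49124207e+01,  2.20850105e+01,  3.85384897e-01, -2.45823800e-02,
       -6.84096592e+01, -1.48153804e+01]), 'qvel': array([-0.08345539, -0.01457905,  0.12571491,  0.1306053 , -0.00136144,
       -0.04856546]), 'joint_efforts': array([-9.03765340e-04, -3.93319881e+01,  1.88930047e+01,  4.19791371e+00,
       -2.54239079e-03,  4.18831945e-06]), 'tcp_pos': array([ 0.21638446, -0.58583284,  0.2553318 ]), 'eef_rot': array([ 1.79888506e+02, -5.86414948e-03, -1.59736863e+02]), 'contact_force': array([-0.4342972 , -0.66739031, -0.77437728]), 'torque': array([-0.01226405, -0.02963858, -0.00049451]), 'grip_force': 0.0, 'grip_width': 0.0856422328649973}
```

View pics/top0.png

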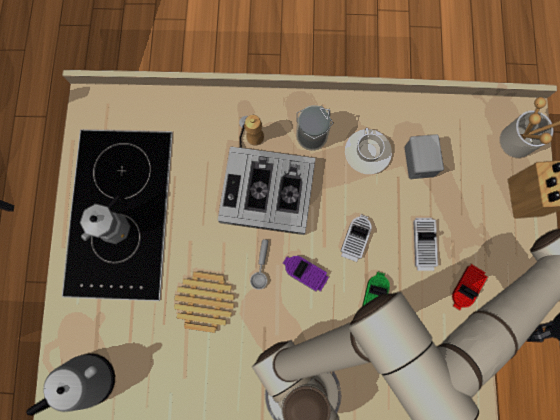

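View pics/side0.png

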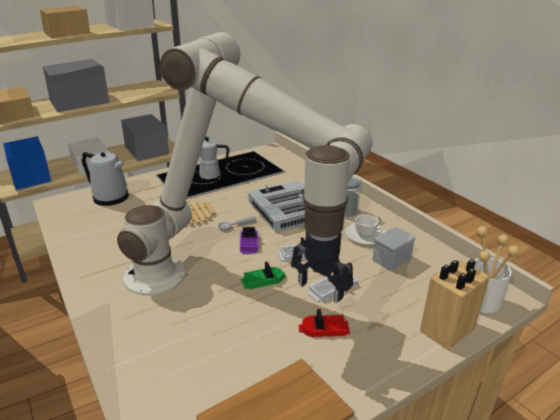

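The top view has image up as +x and image left as +y. The extractor is near (267,190), the round filter near (357,237) and the square filter near (426,243). I'll zoom in on that area.

Run:
```python
from h import *
c=cap('top'); f=c['frame'][:,:,::-1]
a=cv2.resize(f[142:242,214:320],(0,0),fx=5,fy=5,interpolation=cv2.INTER_CUBIC)
b=cv2.resize(f[205:280,335:445],(0,0),fx=2.4,fy=2.4,interpolation=cv2.INTER_CUBIC)
im=np.zeros((600,800,3),np.uint8); im[:500,:530]=a; im[:180,535:799]=b
cs=cap('side'); g=cs['frame'][:,:,::-1]
d=cv2.resize(g[175:230,245:320],(0,0),fx=3.5,fy=3.5,interpolation=cv2.INTER_CUBIC); im[190:190+d.shape[0],535:535+d.shape[1]]=d
d=cv2.resize(g[235:310,270:360],(0,0),fx=2.6,fy=2.6,interpolation=cv2.INTER_CUBIC); im[390:390+d.shape[0],535:535+d.shape[1]]=d
cv2.imwrite('pics/crop1.png',im)
```

```text
(no output)
```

View pics/crop1.png

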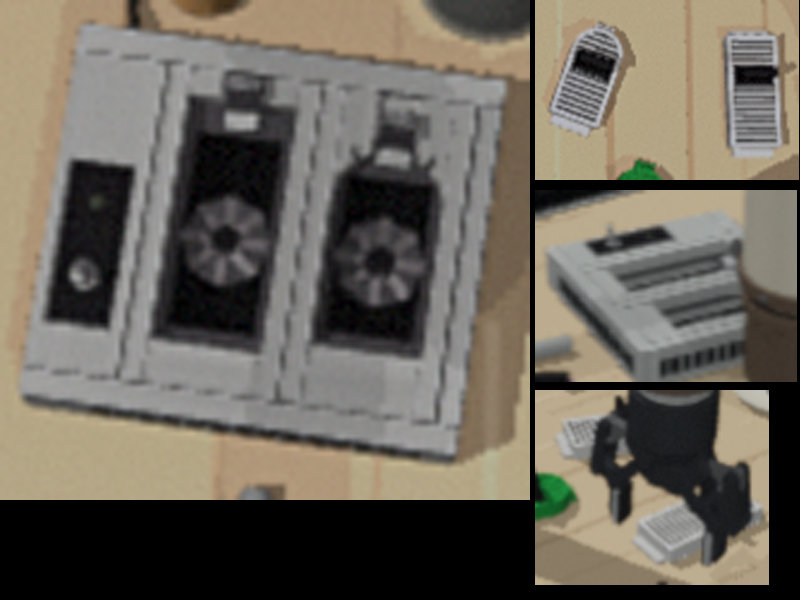

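Zoomed in, the left (+y) bay has the square pocket and the right bay has the half-round one. The fan switch is on the left panel, around top pixel (231,196). Next I'll fit the edges.

```bash
cat > meas.py <<'E'
from h import *
def blob(c,roi,smax,vmin=0):
    f=c['frame']; hsv=cv2.cvtColor(f,cv2.COLOR_RGB2HSV); m=((hsv[:,:,1]<smax)&(hsv[:,:,2]>=vmin)).astype(np.uint8)
    z=np.zeros_like(m); u0,v0,u1,v1=roi; z[v0:v1,u0:u1]=m[v0:v1,u0:u1]
    z=cv2.resize(z*255,(0,0),fx=4,fy=4,interpolation=cv2.INTER_CUBIC)>127
    z=cv2.morphologyEx(z.astype(np.uint8),cv2.MORPH_CLOSE,np.ones((9,9)))
    k,_=cv2.findContours(z,cv2.RETR_EXTERNAL,cv2.CHAIN_APPROX_NONE); k=max(k,key=cv2.contourArea)[:,0]
    return (k+0.5)/4-0.5
def W(c,k,z): return np.array([onz(c,u,v,z)[:2] for u,v in k])
def rect(P):
    (x,y),(w,h),a=cv2.minAreaRect((P*1000).astype(np.float32)); return x,y,w,h,a
E
python3 - <<'E'
from meas import *
c=cap('top')
f=c['frame']; hsv=cv2.cvtColor(f,cv2.COLOR_RGB2HSV)
for n,u,v in(('table',330,260),('tableshadow',316,205),('top',263,226),('top',295,222),('panel',235,160),('filter',424,225),('shadow filt',440,255)): print(n,hsv[v,u])
for n,roi,s,vm in(('ext',(212,140,322,245),40,120),('rnd',(338,210,378,264),60,0),('sq',(410,214,444,276),60,0)):
    k=blob(c,roi,s,vm); im=f.copy()
    for z in(0.,.022,.052): print(n,z,np.round(rect(W(c,k,z)),1))
    print(len(k),k.min(0),k.max(0)); np.save(n,k)
print([np.round(onz(c,u,v,.052),4) for u,v in((230,147.4),(315.6,157.4),(305.2,232.4),(218.8,221))])
E
```

```text
table [ 23  64 179]
tableshadow [ 15  82 134]
top [  0   0 134]
top [  0   0 147]
panel [  0   0 151]
filter [100   6 119]
shadow filt [ 19  71 172]
ext 0.0 [600.8 123.9 272.  240.   83.6]
ext 0.022 [595.7 123.  268.  236.5  83.6]
ext 0.052 [588.8 121.7 262.6 231.7  83.6]
1321 [217.625 146.625] [314.375 232.375]
rnd 0.0 [ 451.2 -151.3   69.9  163.8   71.7]
rnd 0.022 [ 448.3 -148.2   68.8  161.4   71.7]
rnd 0.052 [ 444.3 -144.    67.4  158.1   71.7]
550 [339.625 213.625] [371.375 263.375]
sq 0.0 [ 445.  -363.6  164.2   73.9    1.2]
sq 0.022 [ 442.2 -357.4  161.8   72.8    1.2]
sq 0.052 [ 438.4 -349.   158.5   71.3    1.2]
593 [412.625 216.625] [437.375 270.375]
[array([0.713 , 0.2365, 0.052 ]), array([ 0.6892, -0.0225,  0.052 ]), array([0.4607, 0.004 , 0.052 ]), array([0.487 , 0.2581, 0.052 ])]
```

```bash
cat >> meas.py <<'E'
def edges(P,c0,yaw,bands):
    """bands: list of (axis, lo,hi, along_lo,along_hi): fit line; returns (offset at along=0, slope deg)"""
    a=np.radians(yaw); R=np.array([[np.cos(a),-np.sin(a)],[np.sin(a),np.cos(a)]]); L=(P-c0)@R
    out=[]
    for ax,lo,hi,al,ah in bands:
        s=L[(L[:,ax]>lo)&(L[:,ax]<hi)&(L[:,1-ax]>al)&(L[:,1-ax]<ah)]
        if len(s)<8: out.append(None);continue
        vx,vy,x,y=cv2.fitLine((s*1000).astype(np.float32),cv2.DIST_HUBER,0,.01,.01).ravel()
        sl=(vy/vx if ax==1 else vx/vy); off=(y-x*sl if ax==1 else x-y*sl); out.append((round(float(off),1),round(float(np.degrees(np.arctan(sl))),1),len(s)))
    return out
E
python3 - <<'E'
from meas import *
c=cap('top')
k=np.load('ext.npy')
print('ext +x,-x,+y,-y',edges(W(c,k,.052),np.array([.589,.122]),-6.0,[(0,.1,.13,-.12,.12),(0,-.13,-.1,-.12,.12),(1,.115,.145,-.1,.1),(1,-.145,-.115,-.1,.1)]))
for n,c0,y in(('rnd',(.450,-.150),-18.3),('sq',(.444,-.361),1.2)):
    k=np.load(n+'.npy'); P0=W(c,k,0.);P2=W(c,k,.022);c0=np.array(c0)
    print(n,'+y z0',edges(P0,c0,y,[(1,.02,.05,-.05,.02)]),'-y z22',edges(P2,c0,y,[(1,-.05,-.02,-.05,.02)]),'+x',edges(P2,c0,y,[(0,.05,.1,-.025,.025)]),'-x',edges(P0,c0,y,[(0,-.1,-.06,-.02,.02)]))
# grip plates: dark blobs
f=c['frame'];g=f.max(2)
for n,roi in(('rnd',(345,222,372,245)),('sq',(412,226,440,246))):
    u0,v0,u1,v1=roi; m=(g[v0:v1,u0:u1]<55).astype(np.uint8)
    q,l,s,ce=cv2.connectedComponentsWithStats(m); i=1+s[1:,4].argmax(); p=ce[i]+[u0,v0]
    print(n,s[i],p,onz(c,*p,.045))
E
```

```text
ext +x,-x,+y,-y [(113.7, 0.6, 326), (-114.3, 0.4, 336), (129.1, -0.4, 269), (-128.7, -0.1, 270)]
rnd +y z0 [(32.4, -0.4, 99)] -y z22 [(-32.1, -1.2, 96)] +x [(72.3, 5.1, 92)] -x [(-66.3, -19.9, 92)]
sq +y z0 [(33.2, 1.5, 93)] -y z22 [(-30.6, 1.0, 96)] +x [(78.4, 1.5, 68)] -x [(-81.0, -0.2, 53)]
rnd [  6   3  17  14 140] [359.14285714 231.22857143] [ 0.46962367 -0.15495486  0.045     ]
sq [  6   6  18   8 119] [426.14285714 235.74789916] [ 0.46161528 -0.35360517  0.045     ]
```

```bash
cat > go.py <<'E'
import sys,numpy as np
from workcell import env
def go(x,y,z,psi):
    s=env.observe();p=s['tcp_pos'];a=np.radians(s['eef_rot'][2]);d=np.array([x,y,z])-p
    t=[d[0]*np.cos(a)+d[1]*np.sin(a), d[0]*np.sin(a)-d[1]*np.cos(a), -d[2]]
    w=(psi-s['eef_rot'][2]+180)%360-180
    print('t',s['time_s'],'pos',p.round(4),'rot',s['eef_rot'].round(2),'F',s['contact_force'].round(1),'w',round(s['grip_width'],4)); print('travel',(np.array(t)/.5).round(4),'yaw',round(-w/90,4))
if __name__=='__main__': go(*map(float,sys.argv[1:]))
E
python3 go.py .467 -.156 .15 160.9
```

```text
t 0.3 pos [ 0.2165 -0.5861  0.2559] rot [ 179.96   -0.   -159.73] F [-0.1 -0.1  0.8] w 0.0853
travel [-0.768   0.6334  0.2119] yaw 0.4374
```

{"fn": "drive_tool", "kwargs": {
  "plan": [
    {"travel":[-0.384,0.317,0],"yaw":0.437},
    {"travel":[-0.384,0.317,0],"yaw":0.437},
    {"travel":[-0.384,0.317,0],"yaw":0.437},
    {"travel":[-0.384,0.317,0],"yaw":0.437},
    {"travel":[-0.384,0.317,0],"yaw":0.437}
  ],
  "grip": 0
}}

```text
time_s: 0.8
tcp_pos: [0.3343, -0.3838, 0.2565]
eef_rot: [-180.0, 0.0, 161.0]
contact_force: [0.4, 0.8, 0.8]
grip_width: 0.0855
grip_force: 0.0
```

```bash
python3 go.py .467 -.156 .15 160.9
```

```text
t 0.8 pos [ 0.3343 -0.3838  0.2565] rot [-1.7999e+02  2.0000e-02  1.6102e+02] F [0.4 0.8 0.8] w 0.0855
travel [-0.1028  0.5172  0.2129] yaw 0.0013
```

{"fn": "drive_tool", "kwargs": {
  "plan": [
    {"travel":[-0.1,0.5,0.2],"yaw":0},
    {"travel":[-0.1,0.5,0.2],"yaw":0},
    {"travel":[-0.1,0.5,0.2],"yaw":0},
    {"travel":[-0.1,0.5,0.2],"yaw":0},
    {"travel":[-0.1,0.5,0.2],"yaw":0}
  ]
}}

```text
time_s: 1.3
tcp_pos: [0.4507, -0.1819, 0.1648]
eef_rot: [180.0, 0.1, 161.4]
contact_force: [1.3, -0.7, -0.7]
grip_width: 0.0855
grip_force: 0.0
```

{"fn": "drive_tool", "kwargs": {
  "plan": [
    {"travel":[0,0,0]}
  ]
}}

```text
schema error: expected keys travel, yaw
```

```bash
python3 go.py .467 -.156 .054 160.9
```

```text
t 1.3 pos [ 0.4507 -0.1819  0.1648] rot [1.7999e+02 7.0000e-02 1.6136e+02] F [ 1.3 -0.7 -0.7] w 0.0855
travel [-0.0143  0.0594  0.2216] yaw 0.0052
```

{"fn": "drive_tool", "kwargs": {
  "plan": [
    {"travel":[0,0.03,0.05],"yaw":0},
    {"travel":[0,0.03,0.05],"yaw":0},
    {"travel":[0,0.03,0.05],"yaw":0}
  ]
}}

```text
time_s: 1.6
tcp_pos: [0.4548, -0.1695, 0.1401]
eef_rot: [-180.0, -0.0, 161.4]
contact_force: [0.2, -0.2, -0.1]
grip_width: 0.0856
grip_force: 0.0
```

```bash
python3 go.py .467 -.156 .054 160.9
python3 - <<'E'
from h import *
cap('top','t2.png');cap('side','s2.png')
a=cv2.imread('pics/t2.png')[180:280,300:420];b=cv2.imread('pics/s2.png')[180:320,200:360]
cv2.imwrite('pics/c2.png',np.hstack([cv2.resize(a,(400,333)),cv2.resize(b,(380,333))]))
E
```

```text
t 1.6 pos [ 0.4548 -0.1695  0.1401] rot [-1.7996e+02 -4.0000e-02  1.6142e+02] F [ 0.2 -0.2 -0.1] w 0.0856
travel [-0.0146  0.0333  0.1722] yaw 0.0057
```

View pics/c2.png

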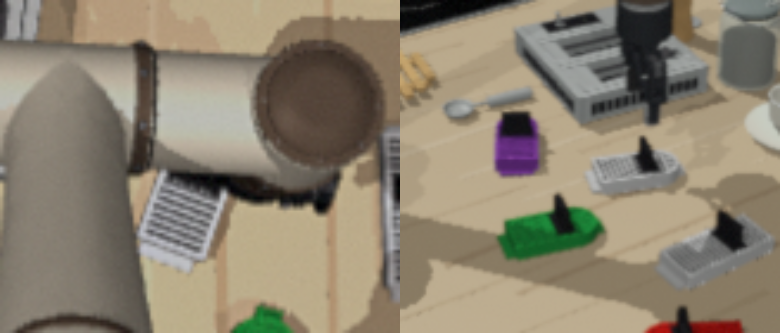

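The side view shows both grip plates clearly: the round one near side pixel (304,245) and the square one near (337,277). I'll cross-check both positions with rays.

Run:
```python
from h import *
c=cap('side');g=c['frame'].max(2)
for n,u0,v0,u1,v1,e in(('rnd',295,234,314,256,(.467,-.156,.039)),('sq',325,264,352,288,(.4635,-.359,.039))):
    m=(g[v0:v1,u0:u1]<60).astype(np.uint8);q,l,s,ce=cv2.connectedComponentsWithStats(m);i=1+s[1:,4].argmax();p=ce[i]+[u0,v0]
    print(n,s[i],p,onz(c,*p,.039),'expected px',proj(c,e))
```

```text
rnd [ 4  4 10 14 75] [303.25333333 246.05333333] [ 0.46838069 -0.16564324  0.039     ] expected px [301.28936291 244.82326245]
sq [  7   5  14  17 135] [338.24444444 277.17037037] [ 0.46207455 -0.36275138  0.039     ] expected px [337.8508499  276.38015982]
```

{"fn": "drive_tool", "kwargs": {
  "plan": [
    {"travel":[-0.014,0.029,0.08],"yaw":0.006},
    {"travel":[-0.014,0.029,0.12],"yaw":0.006},
    {"travel":[-0.014,0.029,0.172],"yaw":0.006},
    {"travel":[-0.014,0.029,0.172],"yaw":0.006}
  ]
}}

```text
time_s: 2.15
tcp_pos: [0.4641, -0.1587, 0.0523]
eef_rot: [-179.9, -0.3, 160.7]
contact_force: [-1.0, 0.0, 0.3]
grip_width: 0.0854
grip_force: 0.0
```

{"fn": "drive_tool", "kwargs": {
  "plan": [
    {"travel":[0,0,0],"yaw":0},
    {"travel":[0,0,0],"yaw":0},
    {"travel":[0,0,0],"yaw":0},
    {"travel":[0,0,0],"yaw":0},
    {"travel":[0,0,0],"yaw":0}
  ],
  "grip": 1
}}

```text
time_s: 2.65
tcp_pos: [0.4679, -0.158, 0.0563]
eef_rot: [179.9, 0.3, 160.8]
contact_force: [-0.5, 0.1, 6.0]
grip_width: 0.0429
grip_force: 61.8
```

{"fn": "drive_tool", "kwargs": {
  "plan": [
    {"travel":[0,0,-0.02],"yaw":0},
    {"travel":[0,0,-0.06],"yaw":0},
    {"travel":[0,0,-0.1],"yaw":0},
    {"travel":[0,0,-0.14],"yaw":0},
    {"travel":[0,0,-0.14],"yaw":0}
  ]
}}

```text
time_s: 3.15
tcp_pos: [0.4676, -0.1581, 0.1272]
eef_rot: [179.9, 0.4, 160.8]
contact_force: [0.4, 0.1, -1.4]
grip_width: 0.0425
grip_force: 61.5
```

```bash
python3 go.py .467 -.156 .054 160.9
python3 - <<'E'
from h import *
cap('top','t3.png');cap('side','s3.png')
a=cv2.imread('pics/t3.png')[140:260,220:400];b=cv2.imread('pics/s3.png')[170:290,210:370]
cv2.imwrite('pics/c3.png',np.hstack([cv2.resize(a,(400,267)),cv2.resize(b,(400,300))[:267]]))
E
```

```text
t 3.15 pos [ 0.4676 -0.1581  0.1272] rot [179.9    0.37 160.84] F [ 0.4  0.1 -1.4] w 0.0425
travel [0.0026 0.0035 0.1463] yaw -0.0006
```

View pics/c3.png

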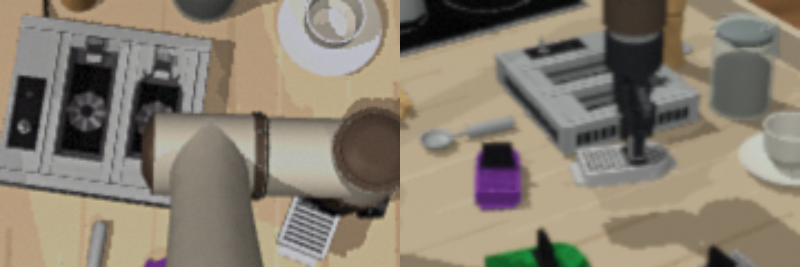

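Run:
```python
from h import *
c=cap('top'); a=np.radians(-6.4)
def ext(u,v,z):
    p=onz(c,u,v,z)[:2]-[.589,.122]; return (np.array([p[0]*np.cos(a)+p[1]*np.sin(a),-p[0]*np.sin(a)+p[1]*np.cos(a)])*1000).round(1)
im=cv2.imread('pics/top0.png'); g=cv2.cvtColor(im,6).astype(float)
C,S=np.cos(a),np.sin(a)
def prof(name,x0,y0,x1,y1,z,n=60):
    # sample gray along ext-frame line; report edges (gradient peaks)
    t=np.linspace(0,1,n); X=x0+(x1-x0)*t;Y=y0+(y1-y0)*t
    P=[proj(c,(.589+(x*C-y*S)/1e3,.122+(x*S+y*C)/1e3,z)) for x,y in zip(X,Y)]
    v=cv2.remap(g.astype(np.float32),np.array(P,np.float32)[:,0],np.array(P,np.float32)[:,1],cv2.INTER_CUBIC).ravel()
    d=np.gradient(cv2.GaussianBlur(v[None],(5,1),1)[0]); o=[(round(float(X[i]),0),round(float(Y[i]),1),int(d[i])) for i in range(1,n-1) if abs(d[i])>5 and abs(d[i])>=abs(d[i-1]) and abs(d[i])>abs(d[i+1])]
    print(name,o)
for y in(5,15,25,35,45): prof('sq lip',-115,y,-50,y,.050)
for y in(-89,-79,-69,-59,-49): prof('rd lip',-115,y,-40,y,.050)
for x in(-60,-40,40): prof('sq walls',x,-15,x,65,.052)
for x in(-50,-30,25): prof('rd walls',x,-109,x,-29,.052)
for y in(0,5,45,50): prof('sq +x',50,y,115,y,.052)
for y in(25,-69): prof('catch',40,y,115,y,.06)
```

```text
sq lip [(-113.0, 5.0, 9), (-71.0, 5.0, -21), (-61.0, 5.0, -9)]
sq lip [(-113.0, 15.0, 17), (-100.0, 15.0, -7), (-95.0, 15.0, 6), (-71.0, 15.0, -23), (-62.0, 15.0, -10)]
sq lip [(-114.0, 25.0, 9), (-101.0, 25.0, -5), (-71.0, 25.0, -19), (-61.0, 25.0, -10)]
sq lip [(-113.0, 35.0, 15), (-100.0, 35.0, -8), (-95.0, 35.0, 7), (-71.0, 35.0, -24), (-62.0, 35.0, -8)]
sq lip [(-113.0, 45.0, 10), (-102.0, 45.0, -5), (-96.0, 45.0, 5), (-72.0, 45.0, -21), (-61.0, 45.0, -8)]
rd lip [(-114.0, -89.0, 13), (-100.0, -89.0, -13), (-96.0, -89.0, 12), (-62.0, -89.0, -23), (-51.0, -89.0, -10)]
rd lip [(-114.0, -79.0, 8), (-101.0, -79.0, -5), (-62.0, -79.0, -23), (-51.0, -79.0, -11)]
rd lip [(-114.0, -69.0, 13), (-100.0, -69.0, -10), (-96.0, -69.0, 8), (-62.0, -69.0, -18), (-53.0, -69.0, -10)]
rd lip [(-114.0, -59.0, 9), (-101.0, -59.0, -5), (-62.0, -59.0, -22), (-51.0, -59.0, -10)]
rd lip [(-112.0, -49.0, 13), (-100.0, -49.0, -6), (-62.0, -49.0, -19), (-53.0, -49.0, -9)]
sq walls [(-60.0, -9.6, -21), (-60.0, 48.7, 5), (-60.0, 58.2, 28)]
sq walls [(-40.0, -9.6, -22), (-40.0, 48.7, 8), (-40.0, 58.2, 29)]
sq
[... 206 characters left out ...]
-30.0, -80.5, 7), (-30.0, -73.7, 11), (-30.0, -67.0, -13), (-30.0, -58.8, -8), (-30.0, -35.8, 27)]
rd walls [(25.0, -102.2, -22), (25.0, -95.4, -11), (25.0, -35.8, 22)]
sq +x [(59.0, 0.0, 6), (80.0, 0.0, 16), (113.0, 0.0, -6)]
sq +x [(58.0, 5.0, 8), (80.0, 5.0, 19), (95.0, 5.0, -7), (100.0, 5.0, 6), (114.0, 5.0, -5)]
sq +x [(57.0, 45.0, 8), (80.0, 45.0, 17), (113.0, 45.0, -9)]
sq +x [(80.0, 50.0, 22), (114.0, 50.0, -7)]
catch [(59.0, 25.0, 29), (69.0, 25.0, -25), (84.0, 25.0, 16), (91.0, 25.0, -6), (97.0, 25.0, 15), (111.0, 25.0, -8)]
catch [(43.0, -69.0, 7), (50.0, -69.0, 20), (60.0, -69.0, -21), (74.0, -69.0, 12), (84.0, -69.0, 8), (91.0, -69.0, -11), (97.0, -69.0, 9), (111.0, -69.0, -10)]
```

Extractor-frame checks agree with the given sizes: lips at x = -71 and -62, pocket walls centred at y = 24.3 and -69.5. Now I'll measure where the held filter sits relative to the TCP.

```bash
cat >> meas.py <<'E'
def prof(c,g,F,p0,p1,z,n=80,th=5):
    """gray edges along a line in frame F=(x,y,yawdeg), mm"""
    a=np.radians(F[2]);C,S=np.cos(a),np.sin(a);t=np.linspace(0,1,n);X=p0[0]+(p1[0]-p0[0])*t;Y=p0[1]+(p1[1]-p0[1])*t
    P=np.array([proj(c,(F[0]+(x*C-y*S)/1e3,F[1]+(x*S+y*C)/1e3,z)) for x,y in zip(X,Y)],np.float32)
    v=cv2.remap(g,P[:,0],P[:,1],cv2.INTER_CUBIC).ravel(); d=np.gradient(cv2.GaussianBlur(v[None],(5,1),1)[0])
    return [(round(float(X[i]),1),round(float(Y[i]),1),int(d[i])) for i in range(1,n-1) if abs(d[i])>th and abs(d[i])>=abs(d[i-1]) and abs(d[i])>abs(d[i+1])]
def gray(c): return cv2.cvtColor(c['frame'],cv2.COLOR_RGB2GRAY).astype(np.float32)
E
python3 - <<'E'
from meas import *
c=cap('top');g=gray(c); s=env.observe();p=s['tcp_pos'];a=np.radians(s['eef_rot'][2]-180)
F=(p[0]-.012*np.cos(a),p[1]-.012*np.sin(a),s['eef_rot'][2]-180);zb=p[2]-.0555;print(F,zb)
for y in(-15,-8,0,8,15): print('tongue',prof(c,g,F,(-95,y),(-50,y),zb+.004))
for x in(-55,-45,-35): print('sides bot(+y)',prof(c,g,F,(x,20),(x,48),zb),' top(-y)',prof(c,g,F,(x,-50),(x,-22),zb+.022))
c=cap('side');cv2.imwrite('pics/s4.png',cv2.resize(c['frame'][200:270,260:350,::-1],(0,0),fx=8,fy=8,interpolation=2))
for n,q in(('tongue tip+y',(-72,25,0)),('tongue tip -y',(-72,-25,0)),('flange tip',(68,0,4)),('bodytop',(-60,-32,22))):
    C,S=np.cos(a),np.sin(a);w=(F[0]+(q[0]*C-q[1]*S)/1e3,F[1]+(q[0]*S+q[1]*C)/1e3,zb+q[2]/1e3);u=proj(c,w);print(n,u,(u-[260,200])*8)
E
```

```text
(np.float64(0.4536638811311988), np.float64(-0.153893409428171), np.float64(-19.213223820864243)) 0.06760531105186735
tongue [(-68.2, -15.0, 5), (-58.5, -15.0, -7), (-53.4, -15.0, 8)]
tongue [(-57.4, -8.0, -7), (-53.4, -8.0, 9)]
tongue [(-67.1, 0.0, 5), (-58.0, 0.0, -7), (-53.4, 0.0, 8)]
tongue [(-56.8, 8.0, -9), (-52.8, 8.0, 9)]
tongue [(-57.4, 15.0, -7), (-52.8, 15.0, 9)]
sides bot(+y) [(-55.0, 24.3, -5), (-55.0, 31.0, 5)]  top(-y) []
sides bot(+y) [(-45.0, 25.0, 9), (-45.0, 28.5, -5)]  top(-y) [(-45.0, -31.6, 9), (-45.0, -28.0, -5)]
sides bot(+y) [(-35.0, 28.9, -9), (-35.0, 32.4, 7)]  top(-y) [(-35.0, -32.3, 9), (-35.0, -28.0, -8)]
tongue tip+y [275.07759996 237.27913067] [120.62079969 298.23304533]
tongue tip -y [278.3976153  245.42385968] [147.18092243 363.3908774 ]
flange tip [317.41785571 235.04571689] [459.34284571 280.36573512]
bodytop [282.48697802 240.46336454] [179.89582416 323.70691631]
```

View pics/s4.png

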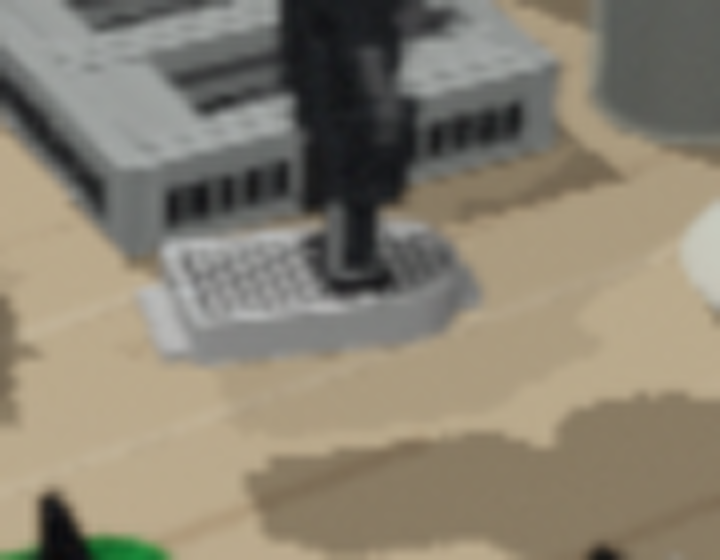

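The tongue tip appears at about side crop (165,355), roughly +4 mm in x from my prediction. The top view says the same, so the TCP sits at filter x≈8. Sideways it is centred, and the filter is level in the grip.

```bash
python3 go.py .6032 .0506 .155 173.6
```

```text
t 3.4 pos [ 0.465  -0.1579  0.123 ] rot [-1.7997e+02 -1.5000e-01  1.6079e+02] F [ 0.5  0.5 -2.4] w 0.0428
travel [-0.1238  0.4846 -0.0641] yaw -0.1423
```

Run:
```python
from workcell import env
import numpy as np
P=[]
for i in range(8):
    env.capture('top'); s=env.observe(); P.append(np.r_[s['tcp_pos'],s['eef_rot'][2],s['joint_positions']])
P=np.array(P);print(P[:,:4].round(4));print(P[:,4:].std(0).round(3),P.mean(0).round(4))
```

```text
[[ 4.652000e-01 -1.579000e-01  1.229000e-01  1.608003e+02]
 [ 4.654000e-01 -1.579000e-01  1.230000e-01  1.608010e+02]
 [ 4.656000e-01 -1.579000e-01  1.232000e-01  1.608105e+02]
 [ 4.657000e-01 -1.579000e-01  1.233000e-01  1.608083e+02]
 [ 4.658000e-01 -1.579000e-01  1.235000e-01  1.608145e+02]
 [ 4.659000e-01 -1.579000e-01  1.236000e-01  1.608124e+02]
 [ 4.660000e-01 -1.579000e-01  1.237000e-01  1.608132e+02]
 [ 4.660000e-01 -1.579000e-01  1.238000e-01  1.608148e+02]]
[0.001 0.021 0.025 0.006 0.004 0.001] [ 4.657000e-01 -1.579000e-01  1.234000e-01  1.608094e+02  2.291000e-01
  1.769520e+01 -2.815910e+01 -6.200000e-03 -4.423200e+01 -1.094152e+02]
```

{"fn": "drive_tool", "kwargs": {
  "plan": [
    {"travel":[0,0.05,-0.064],"yaw":0},
    {"travel":[-0.04,0.15,-0.064],"yaw":-0.05},
    {"travel":[-0.06,0.22,-0.064],"yaw":-0.1},
    {"travel":[-0.08,0.3,-0.064],"yaw":-0.14},
    {"travel":[-0.1,0.38,-0.064],"yaw":-0.14}
  ]
}}

```text
time_s: 4.3
tcp_pos: [0.5764, 0.0065, 0.156]
eef_rot: [-180.0, -0.0, 173.5]
contact_force: [0.2, 0.6, -2.2]
grip_width: 0.043
grip_force: 62.2
```

```bash
python3 go.py .6032 .0506 .155 173.6
```

```text
t 4.3 pos [0.5764 0.0065 0.156 ] rot [-1.8000e+02 -1.0000e-02  1.7347e+02] F [ 0.2  0.6 -2.2] w 0.043
travel [-0.0433  0.0937  0.0021] yaw -0.0014
```

{"fn": "drive_tool", "kwargs": {
  "plan": [
    {"travel":[-0.04,0.08,0],"yaw":0},
    {"travel":[-0.04,0.09,0],"yaw":0},
    {"travel":[-0.04,0.09,0],"yaw":0},
    {"travel":[-0.04,0.09,0],"yaw":0},
    {"travel":[-0.04,0.09,0],"yaw":0}
  ]
}}

```text
time_s: 4.8
tcp_pos: [0.6, 0.0463, 0.156]
eef_rot: [-180.0, -0.0, 173.3]
contact_force: [-0.3, -0.2, -1.2]
grip_width: 0.0426
grip_force: 62.3
```

```bash
python3 - <<'E'
from h import *
for i in range(4): c=cap('side')
t=cap('top')
b=c['frame'][150:240,230:350,::-1];d=t['frame'][130:260,215:345,::-1]
cv2.imwrite('pics/c5.png',np.hstack([cv2.resize(b,(480,360),interpolation=2),cv2.resize(d,(320,360))]))
E
python3 go.py .6032 .0506 .155 173.6
```

```text
t 5.05 pos [0.6006 0.0468 0.1563] rot [1.7999e+02 1.0000e-02 1.7336e+02] F [ 0.3  0.5 -1.8] w 0.0433
travel [-0.0044  0.0081  0.0026] yaw -0.0026
```

View pics/c5.png

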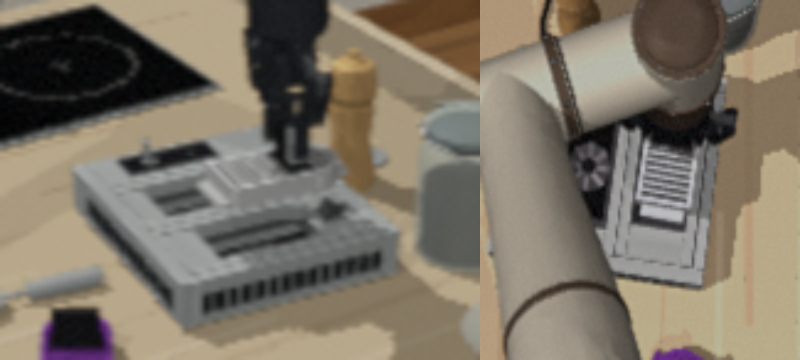

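The held round filter sits over the round bay, and its tongue end is visible in the top view. I'll correct y, lower it a little, then measure it against the bay.

{"fn": "drive_tool", "kwargs": {
  "plan": [
    {"travel":[-0.004,0.008,0.02],"yaw":-0.002},
    {"travel":[-0.004,0.008,0.05],"yaw":-0.002},
    {"travel":[-0.004,0.008,0.058],"yaw":-0.002},
    {"travel":[-0.004,0.008,0.058],"yaw":-0.002},
    {"travel":[-0.004,0.008,0.058],"yaw":-0.002}
  ]
}}

```text
time_s: 5.55
tcp_pos: [0.6035, 0.0513, 0.1272]
eef_rot: [-180.0, 0.0, 173.6]
contact_force: [0.4, 0.1, -2.3]
grip_width: 0.0428
grip_force: 62.3
```

```bash
cat > held.py <<'E'
from meas import *
import sys
off=float(sys.argv[1]);tip=float(sys.argv[2]);xs=[float(v) for v in sys.argv[4:]]
for i in range(4): c=cap('top')
g=gray(c); s=env.observe();p=s['tcp_pos'];a=np.radians(s['eef_rot'][2]-180)
F=(p[0]-off*np.cos(a)/1e3,p[1]-off*np.sin(a)/1e3,s['eef_rot'][2]-180);zb=p[2]-float(sys.argv[3]);print(np.round(F,4),round(zb,4),s['contact_force'].round(1))
for y in(-15,-5,5,15): print('tongue',prof(c,g,F,(-tip-20,y),(-tip+25,y),zb+.004))
for x in xs: print('+y bot',prof(c,g,F,(x,20),(x,48),zb),'+y top',prof(c,g,F,(x,20),(x,48),zb+.022),' -y top',prof(c,g,F,(x,-50),(x,-22),zb+.022))
E
python3 held.py 8 72 .0555 -55 -45 -35 -25;python3 go.py .6032 .0506 .126 173.6
```

```text
[ 0.5956  0.0522 -6.4008] 0.0722 [ 0.4 -0.6 -2.6]
tongue [(-80.0, -15.0, -12), (-73.8, -15.0, 17), (-62.4, -15.0, -10), (-56.7, -15.0, 10), (-52.7, -15.0, -16), (-48.1, -15.0, 18)]
tongue [(-80.6, -5.0, -14), (-73.2, -5.0, 16), (-61.2, -5.0, -13), (-57.3, -5.0, 13), (-52.1, -5.0, -17), (-48.1, -5.0, 9)]
tongue [(-80.6, 5.0, -13), (-73.2, 5.0, 18), (-61.8, 5.0, -9), (-56.7, 5.0, 11), (-52.1, 5.0, -14), (-48.1, 5.0, 14)]
tongue [(-80.6, 15.0, -14), (-73.2, 15.0, 18), (-61.2, 15.0, -13), (-57.3, 15.0, 11), (-51.6, 15.0, -18), (-48.1, 15.0, 6)]
+y bot [(-55.0, 43.4, -6), (-55.0, 46.9, 8)] +y top [(-55.0, 25.3, 7), (-55.0, 31.3, -6), (-55.0, 43.0, -7), (-55.0, 46.6, 8)]  -y top [(-55.0, -45.7, 5), (-55.0, -32.3, 11), (-55.0, -25.9, -10)]
+y bot [] +y top [(-45.0, 26.4, 7), (-45.0, 30.6, -6)]  -y top [(-45.0, -48.2, -6), (-45.0, -45.0, 7), (-45.0, -30.9, 8), (-45.0, -27.0, -9)]
+y bot [(-35.0, 32.1, -7), (-35.0, 46.9, 8)] +y top [(-35.0, 26.0, 8), (-35.0, 42.7, -5), (-35.0, 46.2, 8)]  -y top [(-35.0, -46.1, 5), (-35.0, -32.6, 11), (-35.0, -27.0, -6)]
+y bot [(-25.0, 26.7, 8), (-25.0, 31.0, -5)] +y top [(-25.0, 30.3, -6), (-25.0, 45.2, 5)]  -y top [(-25.0, -48.6, -6), (-25.0, -45.0, 7), (-25.0, -30.9, 6), (-25.0, -27.3, -5)]
t 5.75 pos [0.6035 0.0513 0.1277] rot [1.7997e+02 7.0000e-02 1.7360e+02] F [ 0.4 -0.6 -2.6] w 0.0426
travel [ 0.0005 -0.0015  0.0034] yaw -0.0
```

{"fn": "drive_tool", "kwargs": {
  "plan": [
    {"travel":[0,-0.001,0.012],"yaw":0},
    {"travel":[0,-0.001,0.02],"yaw":0},
    {"travel":[0,-0.001,0.026],"yaw":0}
  ]
}}

```text
time_s: 6.05
tcp_pos: [0.6055, 0.0507, 0.1171]
eef_rot: [180.0, 0.4, 173.7]
contact_force: [-3.4, -0.2, 12.1]
grip_width: 0.0422
grip_force: 64.2
```

{"fn": "drive_tool", "kwargs": {
  "plan": [
    {"travel":[0,0,0.006],"yaw":0},
    {"travel":[0,0,0.012],"yaw":0},
    {"travel":[0,0,0.016],"yaw":0},
    {"travel":[0,0,0.016],"yaw":0}
  ]
}}

```text
time_s: 6.45
tcp_pos: [0.6042, 0.0507, 0.1092]
eef_rot: [180.0, 0.2, 173.7]
contact_force: [-5.1, -1.2, 11.3]
grip_width: 0.0426
grip_force: 65.8
```

```bash
python3 held.py 9.3 72 .0555 -45;python3 go.py .6032 .0506 .107 173.6
```

```text
[ 0.595   0.0517 -6.3415] 0.0537 [-4.4 -0.1 12.2]
tongue [(-76.1, -15.0, -12), (-64.1, -15.0, 23), (-48.1, -15.0, -7)]
tongue [(-76.6, -5.0, -13), (-64.7, -5.0, 18), (-48.1, -5.0, -13)]
tongue [(-75.5, 5.0, -12), (-64.1, 5.0, 22)]
tongue [(-76.6, 15.0, -13), (-69.2, 15.0, -5), (-64.7, 15.0, 18), (-48.1, 15.0, -10)]
+y bot [(-45.0, 25.0, 5), (-45.0, 31.0, -9), (-45.0, 34.5, 8), (-45.0, 45.9, -6)] +y top [(-45.0, 25.3, 5), (-45.0, 30.6, -12), (-45.0, 34.2, 10)]  -y top [(-45.0, -48.6, -9), (-45.0, -45.0, 11), (-45.0, -39.4, -5), (-45.0, -31.2, 9)]
t 6.65 pos [0.6043 0.0507 0.1092] rot [179.98   0.23 173.66] F [-4.4 -0.1 12.2] w 0.0424
travel [ 0.0021 -0.0004  0.0044] yaw 0.0007
```

{"fn": "drive_tool", "kwargs": {
  "plan": [
    {"travel":[0,0,0.003],"yaw":0},
    {"travel":[0,0,0.006],"yaw":0},
    {"travel":[0,0,0.006],"yaw":0}
  ]
}}

```text
time_s: 6.95
tcp_pos: [0.6028, 0.0508, 0.1062]
eef_rot: [-180.0, 0.0, 173.6]
contact_force: [-8.8, 0.7, 14.0]
grip_width: 0.0426
grip_force: 66.9
```

{"fn": "drive_tool", "kwargs": {
  "plan": [
    {"travel":[0.006,0,0],"yaw":0},
    {"travel":[0.012,0,0],"yaw":0},
    {"travel":[0.018,0,0],"yaw":0},
    {"travel":[0.022,0,0],"yaw":0},
    {"travel":[0.022,0,0],"yaw":0}
  ]
}}

```text
time_s: 7.45
tcp_pos: [0.598, 0.0519, 0.1067]
eef_rot: [179.9, 0.8, 173.8]
contact_force: [6.6, -3.6, 3.7]
grip_width: 0.0429
grip_force: 65.5
```

```bash
python3 held.py 9.3 72 .0555 -45;python3 go.py .581 .0531 .107 173.6
```

```text
[ 0.5888  0.0529 -6.1644] 0.0512 [ 6.4 -4.3  4. ]
tongue [(-69.2, -15.0, -12), (-61.8, -15.0, 16)]
tongue [(-69.8, -5.0, -13), (-61.8, -5.0, 20), (-53.3, -5.0, -5)]
tongue [(-69.2, 5.0, -13), (-61.8, 5.0, 16)]
tongue [(-69.8, 15.0, -14), (-61.8, 15.0, 20)]
+y bot [(-45.0, 30.3, -6), (-45.0, 44.8, -5), (-45.0, 47.3, 5)] +y top [(-45.0, 24.6, 6), (-45.0, 29.6, -10), (-45.0, 33.1, 8), (-45.0, 44.1, -7), (-45.0, 47.3, 7)]  -y top [(-45.0, -49.3, -5), (-45.0, -45.7, 5), (-45.0, -37.6, -5), (-45.0, -31.9, 11), (-45.0, -27.3, -7)]
t 7.65 pos [0.598  0.0519 0.1067] rot [179.9    0.81 173.84] F [ 6.4 -4.3  4. ] w 0.0425
travel [ 0.0341 -0.0012 -0.0006] yaw 0.0026
```

{"fn": "drive_tool", "kwargs": {
  "plan": [
    {"travel":[0,-0.003,-0.004],"yaw":0.002},
    {"travel":[0,-0.003,-0.004],"yaw":0.002},
    {"travel":[0.005,-0.003,-0.004],"yaw":0.002},
    {"travel":[0.01,-0.003,-0.004],"yaw":0.002},
    {"travel":[0.01,-0.003,-0.004],"yaw":0.002}
  ]
}}

```text
time_s: 8.15
tcp_pos: [0.5955, 0.052, 0.1092]
eef_rot: [179.7, 1.2, 173.7]
contact_force: [12.3, -2.8, 0.1]
grip_width: 0.0424
grip_force: 65.2
```

```bash
python3 held.py 9.3 72 .0555 -45;python3 go.py .581 .0531 .107 173.6
python3 - <<'E'
from h import *
c=cap('side');t=cap('top')
b=c['frame'][165:235,240:340,::-1];d=t['frame'][160:235,250:330,::-1]
cv2.imwrite('pics/c6.png',np.hstack([cv2.resize(b,(480,336),interpolation=2),cv2.resize(d,(320,336),interpolation=2)]))
E
```

```text
[ 0.5863  0.053  -6.3505] 0.0537 [12.  -3.4  1. ]
tongue [(-66.9, -15.0, -13), (-59.5, -15.0, 16)]
tongue [(-67.5, -5.0, -13), (-60.1, -5.0, 18)]
tongue [(-67.5, 5.0, -12), (-60.1, 5.0, 16)]
tongue [(-67.5, 15.0, -14), (-59.5, 15.0, 20)]
+y bot [(-45.0, 29.6, -6), (-45.0, 47.3, 5)] +y top [(-45.0, 22.8, 5), (-45.0, 25.0, 6), (-45.0, 29.6, -9), (-45.0, 32.8, 9), (-45.0, 43.7, -7), (-45.0, 46.9, 7)]  -y top [(-45.0, -44.3, 5), (-45.0, -38.3, -5), (-45.0, -31.9, 10), (-45.0, -27.3, -9), (-45.0, -26.3, -8)]
t 8.35 pos [0.5956 0.052  0.1092] rot [179.73   1.17 173.65] F [12.  -3.4  1. ] w 0.043
travel [ 0.0292 -0.0011  0.0043] yaw 0.0006
```

View pics/c6.png

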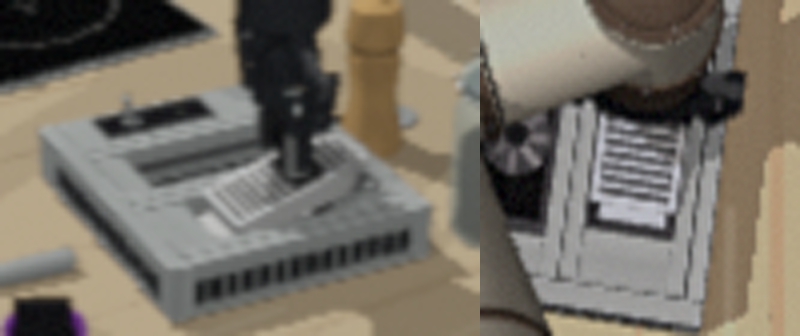

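The side view shows the filter tilted tongue-down, with the tongue about 7 mm short of the lip. It looks caught on the inner edge of the ledge because the tip is too low, so I'll raise it and advance.

{"fn": "drive_tool", "kwargs": {
  "plan": [
    {"travel":[-0.004,0,-0.004],"yaw":0},
    {"travel":[-0.004,0,-0.01],"yaw":0},
    {"travel":[-0.004,0,-0.012],"yaw":0},
    {"travel":[-0.004,0,-0.012],"yaw":0}
  ]
}}

```text
time_s: 8.85
tcp_pos: [0.5905, 0.0517, 0.1116]
eef_rot: [179.9, 0.2, 173.4]
contact_force: [3.5, 2.3, -1.2]
grip_width: 0.0427
grip_force: 64.9
```

{"fn": "drive_tool", "kwargs": {
  "plan": [
    {"travel":[0.004,0,0],"yaw":0},
    {"travel":[0.008,0,0],"yaw":0},
    {"travel":[0.012,0,0],"yaw":0},
    {"travel":[0.012,0,0],"yaw":0}
  ]
}}

```text
time_s: 9.25
tcp_pos: [0.5837, 0.0525, 0.1112]
eef_rot: [179.9, 0.1, 173.4]
contact_force: [3.0, 4.2, -1.3]
grip_width: 0.0429
grip_force: 64.9
```

```bash
python3 held.py 9.3 72 .0555 -45;python3 go.py .581 .0531 .107 173.6
```

```text
[ 0.5745  0.0536 -6.554 ] 0.0557 [ 3.1  3.5 -2. ]
tongue []
tongue [(-54.4, -5.0, 5)]
tongue [(-55.5, 5.0, 6)]
tongue []
+y bot [(-45.0, 31.0, -11), (-45.0, 34.9, 11), (-45.0, 46.2, -6)] +y top [(-45.0, 24.6, 9), (-45.0, 30.3, -9), (-45.0, 34.5, 9)]  -y top [(-45.0, -48.2, -10), (-45.0, -44.7, 11), (-45.0, -39.4, -5), (-45.0, -33.3, 6), (-45.0, -27.3, -11)]
t 9.45 pos [0.5837 0.0525 0.1112] rot [1.7990e+02 1.3000e-01 1.7345e+02] F [ 3.1  3.5 -2. ] w 0.0424
travel [0.0056 0.0005 0.0085] yaw -0.0017
```

{"fn": "drive_tool", "kwargs": {
  "plan": [
    {"travel":[0.002,0.003,0],"yaw":0},
    {"travel":[0.005,0.003,0],"yaw":0},
    {"travel":[0.007,0.003,0],"yaw":0},
    {"travel":[0.007,0.003,0],"yaw":0}
  ]
}}

```text
time_s: 9.85
tcp_pos: [0.579, 0.0533, 0.1107]
eef_rot: [-180.0, -0.1, 173.4]
contact_force: [1.5, 1.9, -3.1]
grip_width: 0.043
grip_force: 64.8
```

```bash
python3 held.py 9.3 72 .0555 -45 -35;python3 go.py .581 .0531 .107 173.6
```

```text
[ 0.5699  0.0543 -6.6136] 0.0552 [ 0.1  1.6 -3.2]
tongue [(-49.8, -15.0, 6)]
tongue [(-88.6, -5.0, -5), (-53.3, -5.0, -5), (-49.8, -5.0, 9)]
tongue [(-90.3, 5.0, -6), (-86.3, 5.0, 5), (-49.8, 5.0, 6)]
tongue [(-88.6, 15.0, -5), (-49.8, 15.0, 7)]
+y bot [(-45.0, 30.6, -10), (-45.0, 34.2, 9), (-45.0, 45.2, -6)] +y top [(-45.0, 24.3, 8), (-45.0, 29.9, -12), (-45.0, 33.5, 10), (-45.0, 44.5, -7), (-45.0, 47.3, 6)]  -y top [(-45.0, -48.9, -7), (-45.0, -45.4, 9), (-45.0, -39.4, -5), (-45.0, -31.9, 7), (-45.0, -27.7, -9)]
+y bot [(-35.0, 25.7, 7), (-35.0, 31.0, -9), (-35.0, 35.6, 9)] +y top [(-35.0, 25.7, 6), (-35.0, 29.6, -8), (-35.0, 34.9, 6)]  -y top [(-35.0, -47.9, -8), (-35.0, -44.3, 8), (-35.0, -40.8, -6), (-35.0, -33.3, 8), (-35.0, -28.0, -5)]
t 10.05 pos [0.5791 0.0532 0.1107] rot [-1.7998e+02 -9.0000e-02  1.7339e+02] F [ 0.1  1.6 -3.2] w 0.0426
travel [-0.0038  0.0002  0.0073] yaw -0.0024
```

{"fn": "drive_tool", "kwargs": {
  "plan": [
    {"travel":[0,0.001,0.003],"yaw":-0.002},
    {"travel":[-0.001,0.001,0.006],"yaw":-0.002},
    {"travel":[-0.003,0.001,0.01],"yaw":-0.002},
    {"travel":[-0.003,0.001,0.01],"yaw":-0.002}
  ]
}}

```text
time_s: 10.45
tcp_pos: [0.5817, 0.0532, 0.107]
eef_rot: [-179.9, 0.0, 173.6]
contact_force: [-0.7, -1.1, 4.3]
grip_width: 0.0426
grip_force: 65.7
```

```bash
python3 held.py 9.3 72 .0555 -45 ;python3 go.py .581 .0531 .107 173.6
```

```text
[ 0.5724  0.0543 -6.3683] 0.0515 [-0.1 -1.1  6.3]
tongue [(-51.0, -15.0, 6), (-48.1, -15.0, -6)]
tongue [(-90.9, -5.0, -5), (-55.0, -5.0, -5), (-51.0, -5.0, 8)]
tongue [(-88.6, 5.0, 5), (-50.4, 5.0, 6), (-48.1, 5.0, -5)]
tongue []
+y bot [(-45.0, 30.6, -9), (-45.0, 34.5, 11), (-45.0, 45.5, -7)] +y top [(-45.0, 24.6, 10), (-45.0, 30.3, -12), (-45.0, 33.8, 11), (-45.0, 45.2, -6)]  -y top [(-45.0, -48.6, -8), (-45.0, -45.4, 10), (-45.0, -31.6, 6), (-45.0, -27.0, -7)]
t 10.65 pos [0.5817 0.0532 0.107 ] rot [-1.7995e+02  4.0000e-02  1.7363e+02] F [-0.1 -1.1  6.3] w 0.0428
travel [ 0.0013 -0.0004  0.    ] yaw 0.0004
```

{"fn": "drive_tool", "kwargs": {
  "plan": [
    {"travel":[0,0,0],"yaw":0},
    {"travel":[0,0,0],"yaw":0},
    {"travel":[0,0,0],"yaw":0},
    {"travel":[0,0,0],"yaw":0},
    {"travel":[0,0,0],"yaw":0}
  ],
  "grip": 0
}}

```text
time_s: 11.15
tcp_pos: [0.5813, 0.0537, 0.1059]
eef_rot: [-180.0, -0.0, 173.6]
contact_force: [-0.2, -0.4, 0.5]
grip_width: 0.0853
grip_force: 0.0
```

{"fn": "drive_tool", "kwargs": {
  "plan": [
    {"travel":[0,0,-0.05],"yaw":0},
    {"travel":[0,0,-0.1],"yaw":0},
    {"travel":[0,0,-0.1],"yaw":0},
    {"travel":[0,0,-0.1],"yaw":0}
  ]
}}

```text
time_s: 11.55
tcp_pos: [0.5813, 0.0538, 0.1564]
eef_rot: [180.0, 0.0, 173.6]
contact_force: [-0.9, -0.7, -0.2]
grip_width: 0.0854
grip_force: 0.0
```

```bash
python3 go.py .581 .0531 .107 173.6
python3 - <<'E'
from h import *
c=cap('side');t=cap('top')
b=c['frame'][165:235,240:340,::-1];d=t['frame'][160:235,250:330,::-1]
cv2.imwrite('pics/c7.png',np.hstack([cv2.resize(b,(480,336),interpolation=2),cv2.resize(d,(320,336),interpolation=2)]))
E
```

```text
t 11.55 pos [0.5813 0.0538 0.1564] rot [1.7995e+02 5.0000e-02 1.7358e+02] F [-0.9 -0.7 -0.2] w 0.0854
travel [ 0.0005 -0.0015  0.0988] yaw -0.0002
```

View pics/c7.png

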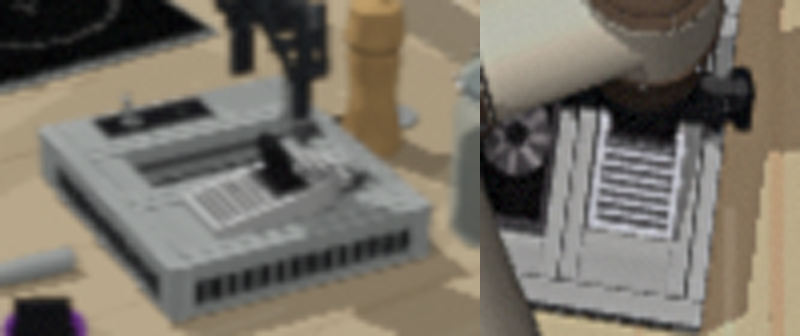

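Seen from both views, the tongue is under the lip and the filter rests tilted on the catch. Next I'll close the fingers and press the top of the grip plate.

{"fn": "drive_tool", "kwargs": {
  "plan": [
    {"travel":[-0.016,-0.003,0],"yaw":0},
    {"travel":[-0.016,-0.003,0],"yaw":0},
    {"travel":[-0.016,-0.003,0],"yaw":0},
    {"travel":[-0.016,-0.003,0],"yaw":0},
    {"travel":[-0.016,-0.003,0.02],"yaw":0}
  ],
  "grip": 1
}}

```text
time_s: 12.15
tcp_pos: [0.59, 0.0515, 0.147]
eef_rot: [179.9, 0.2, 173.6]
contact_force: [1.1, 1.3, -0.5]
grip_width: 0.0123
grip_force: 0.0
```

{"fn": "drive_tool", "kwargs": {
  "plan": [
    {"travel":[0,0,0.01],"yaw":0},
    {"travel":[0,0,0.02],"yaw":0},
    {"travel":[0,0,0.03],"yaw":0},
    {"travel":[0,0,0.03],"yaw":0}
  ]
}}

```text
time_s: 12.55
tcp_pos: [0.5888, 0.0512, 0.1302]
eef_rot: [-180.0, -0.1, 173.6]
contact_force: [0.7, -0.3, 1.0]
grip_width: 0.0
grip_force: 0.0
```

```bash
python3 go.py .5893 .0522 .117 173.6
```

```text
t 12.55 pos [0.5888 0.0512 0.1302] rot [-1.7997e+02 -7.0000e-02  1.7360e+02] F [ 0.7 -0.3  1. ] w 0.0
travel [-0.0008  0.002   0.0265] yaw -0.0
```

Barely in contact; now pressing in steps.

{"fn": "drive_tool", "kwargs": {
  "plan": [
    {"travel":[0,0.002,0.006],"yaw":0},
    {"travel":[0,0.002,0.012],"yaw":0},
    {"travel":[0,0.002,0.018],"yaw":0},
    {"travel":[0,0.002,0.018],"yaw":0}
  ]
}}

```text
time_s: 12.95
tcp_pos: [0.5888, 0.0523, 0.1216]
eef_rot: [180.0, -0.1, 173.6]
contact_force: [0.7, 0.1, 0.4]
grip_width: 0.0
grip_force: 0.3
```

{"fn": "drive_tool", "kwargs": {
  "plan": [
    {"travel":[0,0,0.006],"yaw":0},
    {"travel":[0,0,0.01],"yaw":0},
    {"travel":[0,0,0.01],"yaw":0}
  ]
}}

```text
time_s: 13.25
tcp_pos: [0.5904, 0.0523, 0.1182]
eef_rot: [180.0, 0.2, 173.6]
contact_force: [1.0, -1.7, 6.6]
grip_width: 0.0002
grip_force: 3.3
```

{"fn": "drive_tool", "kwargs": {
  "plan": [
    {"travel":[0,0,0.004],"yaw":0},
    {"travel":[0,0,0.008],"yaw":0},
    {"travel":[0,0,0.008],"yaw":0}
  ]
}}

```text
time_s: 13.55
tcp_pos: [0.5911, 0.0523, 0.117]
eef_rot: [180.0, 0.3, 173.7]
contact_force: [-2.7, -2.1, 17.4]
grip_width: -0.0
grip_force: 8.5
```

{"fn": "drive_tool", "kwargs": {
  "plan": [
    {"travel":[0,0,0.004],"yaw":0},
    {"travel":[0,0,0.008],"yaw":0},
    {"travel":[0,0,0.008],"yaw":0},
    {"travel":[0,0,0.008],"yaw":0}
  ]
}}

```text
time_s: 13.95
tcp_pos: [0.5912, 0.0522, 0.1168]
eef_rot: [-180.0, 0.4, 173.8]
contact_force: [-10.1, -2.1, 34.2]
grip_width: 0.0
grip_force: 17.5
```

{"fn": "drive_tool", "kwargs": {
  "plan": [
    {"travel":[0,0,0.004],"yaw":0},
    {"travel":[0,0,0.008],"yaw":0},
    {"travel":[0,0,0.008],"yaw":0},
    {"travel":[0,0,0.008],"yaw":0}
  ]
}}

```text
time_s: 14.35
tcp_pos: [0.5912, 0.0523, 0.1167]
eef_rot: [-180.0, 0.5, 173.9]
contact_force: [-17.8, 1.0, 53.5]
grip_width: 0.0001
grip_force: 26.5
```

{"fn": "drive_tool", "kwargs": {
  "plan": [
    {"travel":[0,0,-0.02],"yaw":0},
    {"travel":[0,0,-0.027],"yaw":0},
    {"travel":[0,0,-0.027],"yaw":0},
    {"travel":[0,0,-0.027],"yaw":0}
  ]
}}

```text
time_s: 14.75
tcp_pos: [0.5898, 0.0524, 0.1186]
eef_rot: [-180.0, 0.1, 173.6]
contact_force: [0.5, 0.4, 4.8]
grip_width: -0.0002
grip_force: 2.9
```

{"fn": "drive_tool", "kwargs": {
  "plan": [
    {"travel":[0,0,-0.1],"yaw":0},
    {"travel":[0,0,-0.18],"yaw":0},
    {"travel":[0,-0.1,-0.18],"yaw":0},
    {"travel":[0,-0.2,-0.18],"yaw":0},
    {"travel":[0.05,-0.3,-0.18],"yaw":0}
  ],
  "grip": 0
}}

```text
time_s: 15.25
tcp_pos: [0.5513, -0.0905, 0.2066]
eef_rot: [-180.0, -0.1, 173.6]
contact_force: [1.2, -0.7, 0.6]
grip_width: 0.0719
grip_force: 0.0
```

```bash
python3 go.py .463 -.36 .2 -177.6
```

```text
t 15.25 pos [ 0.5513 -0.0905  0.2066] rot [-1.7997e+02 -1.2000e-01  1.7360e+02] F [ 1.2 -0.7  0.6] w 0.0719
travel [ 0.1155 -0.5553  0.0131] yaw -0.0977
```

{"fn": "drive_tool", "kwargs": {
  "plan": [
    {"travel":[0.115,-0.54,0],"yaw":-0.098},
    {"travel":[0.115,-0.54,0],"yaw":-0.098},
    {"travel":[0.115,-0.54,0],"yaw":-0.098},
    {"travel":[0.115,-0.54,0],"yaw":-0.098},
    {"travel":[0.115,-0.54,0],"yaw":-0.098}
  ]
}}

```text
time_s: 15.75
tcp_pos: [0.4715, -0.3243, 0.2065]
eef_rot: [179.9, -0.2, -177.6]
contact_force: [0.5, 0.8, 0.3]
grip_width: 0.0852
grip_force: 0.0
```

```bash
python3 go.py .463 -.36 .12 -177.6
python3 - <<'E'
from meas import *
c=cap('top','t8.png');g=gray(c)
F=(.5813,.0531,-6.4); z0=.036
for y in(-20,-8,8,20): print('lip/body',prof(c,g,F,(-80,y),(-45,y),z0+.018))
for x in(-50,-30,20): print('sides',prof(c,g,F,(x,-45),(x,-20),z0+.022),prof(c,g,F,(x,20),(x,45),z0+.022))
for y in(0,5,-5): print('catch',prof(c,g,F,(40,y),(110,y),.06))
s=cap('side','s8.png')
b=s['frame'][170:235,240:340,::-1];d=c['frame'][145:235,215:320,::-1]
cv2.imwrite('pics/c8.png',np.hstack([cv2.resize(b,(450,340),interpolation=2),cv2.resize(d,(350,340),interpolation=2)]))
E
```

```text
t 15.75 pos [ 0.4715 -0.3243  0.2065] rot [ 179.89   -0.19 -177.59] F [0.5 0.8 0.3] w 0.0852
travel [ 0.0199 -0.0706  0.1731] yaw 0.0001
lip/body [(-64.5, -20.0, -5), (-60.5, -20.0, 8), (-55.2, -20.0, -14), (-51.6, -20.0, 10), (-46.3, -20.0, -9)]
lip/body [(-60.1, -8.0, 7), (-56.1, -8.0, -12), (-50.8, -8.0, 17), (-47.2, -8.0, -11)]
lip/body [(-59.6, 8.0, 6), (-56.1, 8.0, -14), (-50.3, 8.0, 12), (-46.8, 8.0, -12)]
lip/body [(-64.1, 20.0, -6), (-60.5, 20.0, 8), (-55.2, 20.0, -13), (-51.6, 20.0, 13), (-47.7, 20.0, -8)]
sides [(-50.0, -44.4, 7), (-50.0, -31.4, 7)] [(-50.0, 31.4, -11), (-50.0, 35.2, 9)]
sides [(-30.0, -44.4, 5), (-30.0, -37.1, -5), (-30.0, -31.4, 8), (-30.0, -27.0, -7)] [(-30.0, 24.7, 7), (-30.0, 31.1, -10), (-30.0, 34.9, 9)]
sides [(20.0, -44.4, 6), (20.0, -25.7, -8)] [(20.0, 22.8, 6), (20.0, 25.4, 10), (20.0, 30.8, -6)]
catch [(41.8, 0.0, -11), (44.4, 0.0, 21), (48.9, 0.0, -21), (54.2, 0.0, 25), (61.3, 0.0, -24), (74.6, 0.0, 10), (84.3, 0.0, 5), (91.4, 0.0, -7), (96.7, 0.0, 6)]
catch [(40.9, 5.0, -9), (44.4, 5.0, 19), (48.0, 5.0, -17), (53.3, 5.0, 24), (60.4, 5.0, -24), (75.4, 5.0, 10), (83.4, 5.0, 6), (92.3, 5.0, -7), (97.6, 5.0, 8)]
catch [(40.9, -5.0, -7), (45.3, -5.0, 17), (48.9, -5.0, -19), (53.3, -5.0, 19), (60.4, -5.0, -20), (73.7, -5.0, 11), (86.1, -5.0, 8), (91.4, -5.0, -11), (95.8, -5.0, 12)]
```

Catch edges are back where they started (about 61, 74 and 84), the body end is at x≈-60, and the filter is centred: the round filter has latched. Now the square one.

{"fn": "drive_tool", "kwargs": {
  "plan": [
    {"travel":[0.016,-0.071,0.09],"yaw":0},
    {"travel":[0.016,-0.071,0.17],"yaw":0},
    {"travel":[0.016,-0.071,0.17],"yaw":0},
    {"travel":[0.016,-0.071,0.17],"yaw":0}
  ]
}}

```text
time_s: 16.25
tcp_pos: [0.4661, -0.3584, 0.1225]
eef_rot: [179.9, -0.2, -177.5]
contact_force: [1.0, -0.7, 1.1]
grip_width: 0.0852
grip_force: 0.0
```

```bash
python3 - <<'E'
from h import *
for i in range(3): cap('side')
E
python3 go.py .464 -.36 .054 -177.6
```

```text
t 16.4 pos [ 0.4681 -0.3587  0.1259] rot [-179.88    0.2  -177.49] F [ 0.2 -0.6  0.3] w 0.0854
travel [ 0.0084 -0.0023  0.1438] yaw 0.0012
```

{"fn": "drive_tool", "kwargs": {
  "plan": [
    {"travel":[0.006,-0.002,0.08],"yaw":0},
    {"travel":[0.006,-0.002,0.12],"yaw":0},
    {"travel":[0.006,-0.002,0.142],"yaw":0},
    {"travel":[0.006,-0.002,0.142],"yaw":0},
    {"travel":[0.006,-0.002,0.142],"yaw":0}
  ]
}}

```text
time_s: 16.9
tcp_pos: [0.4648, -0.3602, 0.0542]
eef_rot: [-179.9, 0.2, -177.5]
contact_force: [0.9, 0.1, -0.1]
grip_width: 0.0855
grip_force: 0.0
```

```bash
python3 go.py .464 -.36 .054 -177.6
```

```text
t 16.9 pos [ 0.4648 -0.3602  0.0542] rot [-1.7990e+02  1.5000e-01 -1.7753e+02] F [ 0.9  0.1 -0.1] w 0.0855
travel [0.0016 0.0004 0.0005] yaw 0.0008
```

Good. Grip and lift.

{"fn": "drive_tool", "kwargs": {
  "plan": [
    {"travel":[0,0,0],"yaw":0},
    {"travel":[0,0,0],"yaw":0},
    {"travel":[0,0,0],"yaw":0},
    {"travel":[0,0,0],"yaw":0},
    {"travel":[0,0,0],"yaw":0}
  ],
  "grip": 1
}}

```text
time_s: 17.4
tcp_pos: [0.4641, -0.3598, 0.0538]
eef_rot: [-180.0, 0.1, -177.6]
contact_force: [-0.2, 3.1, 4.5]
grip_width: 0.0426
grip_force: 62.4
```

{"fn": "drive_tool", "kwargs": {
  "plan": [
    {"travel":[0,0,-0.02],"yaw":0},
    {"travel":[0,0,-0.08],"yaw":0},
    {"travel":[0,0,-0.16],"yaw":0},
    {"travel":[0,0,-0.22],"yaw":0},
    {"travel":[0,0,-0.22],"yaw":0}
  ]
}}

```text
time_s: 17.9
tcp_pos: [0.4657, -0.3612, 0.1675]
eef_rot: [-179.7, 0.5, -177.6]
contact_force: [2.0, -0.1, -2.6]
grip_width: 0.0428
grip_force: 62.4
```

```bash
python3 held.py 18 82 .0545 -60 -45 -30; python3 go.py .50 -.10 .17 173.6
```

```text
[   0.444    -0.3598 -357.6327] 0.1058 [ 0.4 -0.4 -5. ]
tongue [(-92.3, -15.0, -8), (-63.8, -15.0, -10), (-59.3, -15.0, 6)]
tongue [(-100.9, -5.0, -6), (-63.8, -5.0, -8), (-58.7, -5.0, 5)]
tongue [(-63.3, 5.0, -9), (-58.1, 5.0, 7)]
tongue [(-63.3, 15.0, -9), (-58.1, 15.0, 6)]
+y bot [(-60.0, 26.0, -8)] +y top [(-60.0, 32.4, -8)]  -y top [(-60.0, -26.3, -8)]
+y bot [(-45.0, 25.7, -6)] +y top [(-45.0, 31.7, -6), (-45.0, 38.4, 6)]  -y top [(-45.0, -27.3, -5)]
+y bot [(-30.0, 26.0, -5), (-30.0, 31.0, 9), (-30.0, 43.4, -5)] +y top [(-30.0, 26.7, 5), (-30.0, 32.8, -6), (-30.0, 37.0, 10)]  -y top []
t 18.1 pos [ 0.462  -0.359   0.1603] rot [ 179.84   -0.22 -177.63] F [ 0.4 -0.4 -5. ] w 0.0432
travel [-0.0974  0.5145 -0.0194] yaw 0.0974
```

```bash
python3 - <<'E'
from h import *
c=cap('side')
import json
f=cv2.imread('pics/top0.png')[100:160,235:275]; hsv=cv2.cvtColor(f,40); m=((hsv[:,:,1]>110)).astype(np.uint8)
q,l,s,ce=cv2.connectedComponentsWithStats(m)
for i in 1+np.argsort(-s[1:,4])[:3]:
    x,y,w,h,a=s[i]; t=cap('top') if i else 0
    print(s[i],'front base',onz(t,235+x+w/2,100+y+h,0.0),'z.1',onz(t,235+x+w/2,100+y+h,.1))
E
python3 go.py .6235 .1427 .165 173.6
```

```text
[  9  15  20  30 411] front base [7.39444541e-01 1.68162054e-01 2.22044605e-16] z.1 [0.70706229 0.16084452 0.1       ]
t 18.2 pos [ 0.4623 -0.3593  0.1603] rot [ 179.87   -0.23 -177.61] F [ 0.4 -0.6 -4.7] w 0.0429
travel [-0.364   0.9896 -0.0094] yaw 0.0977
```

{"fn": "drive_tool", "kwargs": {
  "plan": [
    {"travel":[-0.18,0.5,-0.01],"yaw":0.098},
    {"travel":[-0.18,0.5,-0.01],"yaw":0.098},
    {"travel":[-0.18,0.5,-0.01],"yaw":0.098},
    {"travel":[-0.18,0.5,-0.01],"yaw":0.098},
    {"travel":[-0.18,0.5,-0.01],"yaw":0.098}
  ]
}}

```text
time_s: 18.7
tcp_pos: [0.5367, -0.1234, 0.166]
eef_rot: [-180.0, -0.1, 173.6]
contact_force: [0.7, -1.0, -4.2]
grip_width: 0.0428
grip_force: 62.8
```

```bash
python3 go.py .6235 .1427 .165 173.6
```

```text
t 18.7 pos [ 0.5367 -0.1234  0.166 ] rot [-1.7998e+02 -1.4000e-01  1.7358e+02] F [ 0.7 -1.  -4.2] w 0.0428
travel [-0.113   0.5482  0.002 ] yaw -0.0002
```

{"fn": "drive_tool", "kwargs": {
  "plan": [
    {"travel":[-0.11,0.53,0],"yaw":0},
    {"travel":[-0.11,0.53,0],"yaw":0},
    {"travel":[-0.11,0.53,0],"yaw":0},
    {"travel":[-0.11,0.53,0],"yaw":0},
    {"travel":[-0.11,0.53,0],"yaw":0}
  ]
}}

```text
time_s: 19.2
tcp_pos: [0.6145, 0.1142, 0.1656]
eef_rot: [-179.9, -0.1, 173.6]
contact_force: [0.8, -0.1, -3.4]
grip_width: 0.0427
grip_force: 62.8
```

```bash
python3 go.py .6235 .1427 .128 173.6
```

```text
t 19.2 pos [0.6145 0.1142 0.1656] rot [-1.7991e+02 -1.4000e-01  1.7361e+02] F [ 0.8 -0.1 -3.4] w 0.0427
travel [-0.0115  0.0586  0.0752] yaw 0.0001
```

{"fn": "drive_tool", "kwargs": {
  "plan": [
    {"travel":[-0.011,0.05,0],"yaw":0},
    {"travel":[-0.011,0.05,0.02],"yaw":0},
    {"travel":[-0.011,0.05,0.05],"yaw":0},
    {"travel":[-0.011,0.05,0.074],"yaw":0},
    {"travel":[-0.011,0.05,0.074],"yaw":0}
  ]
}}

```text
time_s: 19.7
tcp_pos: [0.621, 0.1353, 0.1267]
eef_rot: [-179.8, -0.4, 173.5]
contact_force: [-0.8, -0.5, -4.1]
grip_width: 0.0428
grip_force: 62.8
```

```bash
python3 held.py 18 82 .0540 -60 -50 -40 -30; python3 go.py .6235 .1427 .128 173.6
python3 - <<'E'
from h import *
a=np.radians(-6.4);t=cap('top')
import meas
g=meas.gray(t)
for y in(-20,0,20): print('lip',meas.prof(t,g,(.5917,.1463,-6.4),(-90,y),(-60,y),.05))
E
```

```text
[ 0.6057  0.1383 -6.4284] 0.0769 [-0.4 -0.5 -3.9]
tongue [(-91.7, -15.0, -12), (-83.8, -15.0, 15), (-70.7, -15.0, -12), (-67.3, -15.0, 14), (-61.6, -15.0, -17), (-58.1, -15.0, 17)]
tongue [(-91.2, -5.0, -15), (-83.2, -5.0, 18), (-71.8, -5.0, -9), (-66.1, -5.0, 9), (-62.1, -5.0, -17), (-58.1, -5.0, 10)]
tongue [(-91.7, 5.0, -11), (-82.6, 5.0, 17), (-70.7, 5.0, -13), (-66.7, 5.0, 13), (-61.0, 5.0, -17), (-58.1, 5.0, 11)]
tongue [(-91.2, 15.0, -14), (-82.6, 15.0, 17), (-71.2, 15.0, -9), (-66.1, 15.0, 10), (-61.6, 15.0, -16), (-57.6, 15.0, 6)]
+y bot [(-60.0, 29.2, 5), (-60.0, 34.9, -8), (-60.0, 38.8, 10)] +y top [(-60.0, 27.8, 7), (-60.0, 31.7, -10), (-60.0, 37.4, 7)]  -y top [(-60.0, -40.8, 6), (-60.0, -30.5, 8)]
+y bot [(-50.0, 28.2, 8), (-50.0, 33.8, -12), (-50.0, 37.7, 8)] +y top [(-50.0, 32.1, -10), (-50.0, 35.9, 9), (-50.0, 46.9, -6)]  -y top [(-50.0, -31.6, 9), (-50.0, -27.3, -5)]
+y bot [(-40.0, 29.2, 7), (-40.0, 33.5, -10), (-40.0, 39.1, 8)] +y top [(-40.0, 24.6, 5), (-40.0, 31.3, -13), (-40.0, 35.9, 6)]  -y top [(-40.0, -44.7, -5), (-40.0, -41.1, 6), (-40.0, -32.3, 6), (-40.0, -26.6, -10)]
+y bot [(-30.0, 28.2, 6), (-30.0, 33.5, -11), (-30.0, 37.7, 9)] +y top [(-30.0, 26.7, 8), (-30.0, 31.0, -9), (-30.0, 35.6, 9), (-30.0, 46.9, -5)]  -y top [(-30.0, -31.2, 10), (-30.0, -27.0, -5)]
t 19.9 pos [0.6236 0.1363 0.1309] rot [1.7998e+02 8.0000e-02 1.7357e+02] F [-0.4 -0.5 -3.9] w 0.043
travel [0.0016 0.0127 0.0058] yaw -0.0003
lip [(-71.4, -20.0, -8), (-62.7, -20.0, 10)]
lip [(-71.4, 0.0, -7), (-62.3, 0.0, 11)]
lip [(-71.8, 20.0, -10), (-61.5, 20.0, 13)]
```

{"fn": "drive_tool", "kwargs": {
  "plan": [
    {"travel":[0.001,0.012,0],"yaw":0},
    {"travel":[0.001,0.012,0],"yaw":0},
    {"travel":[0.001,0.012,0.008],"yaw":0},
    {"travel":[0.001,0.012,0.018],"yaw":0},
    {"travel":[0.001,0.012,0.018],"yaw":0}
  ]
}}

```text
time_s: 20.45
tcp_pos: [0.6224, 0.1423, 0.1199]
eef_rot: [-179.9, -0.1, 173.6]
contact_force: [-1.1, -0.5, -3.8]
grip_width: 0.0425
grip_force: 62.9
```

```bash
python3 held.py 19 82 .0540 -50 -40; python3 go.py .6235 .1427 .1085 173.6
```

```text
[ 0.6044  0.1447 -6.4064] 0.0672 [ 0.3 -0.3 -4. ]
tongue [(-88.3, -15.0, -15), (-81.5, -15.0, 18), (-70.7, -15.0, -13), (-66.1, -15.0, 11), (-61.0, -15.0, -18)]
tongue [(-87.8, -5.0, -14), (-81.5, -5.0, 16), (-69.0, -5.0, -11), (-65.5, -5.0, 13), (-60.4, -5.0, -14)]
tongue [(-87.8, 5.0, -13), (-81.5, 5.0, 18), (-70.1, 5.0, -11), (-65.5, 5.0, 9), (-61.0, 5.0, -18)]
tongue [(-87.8, 15.0, -14), (-80.9, 15.0, 16), (-69.0, 15.0, -13), (-65.0, 15.0, 13), (-59.8, 15.0, -15)]
+y bot [(-50.0, 34.5, -5)] +y top [(-50.0, 26.7, 6), (-50.0, 44.5, 6)]  -y top [(-50.0, -31.6, 11)]
+y bot [(-40.0, 29.9, 8), (-40.0, 47.3, 6)] +y top [(-40.0, 31.3, -5), (-40.0, 45.9, 8)]  -y top [(-40.0, -36.5, -5), (-40.0, -31.9, 10), (-40.0, -26.6, -7)]
t 20.65 pos [0.6233 0.1426 0.1212] rot [-1.8000e+02  1.0000e-02  1.7359e+02] F [ 0.3 -0.3 -4. ] w 0.0426
travel [-0.0004  0.0002  0.0254] yaw -0.0001
```

Aligned. Now tilt it against the catch top.

{"fn": "drive_tool", "kwargs": {
  "plan": [
    {"travel":[0,0,0.008],"yaw":0},
    {"travel":[0,0,0.014],"yaw":0},
    {"travel":[0,0,0.02],"yaw":0},
    {"travel":[0,0,0.025],"yaw":0},
    {"travel":[0,0,0.025],"yaw":0}
  ]
}}

```text
time_s: 21.15
tcp_pos: [0.6251, 0.1426, 0.1122]
eef_rot: [179.9, 0.3, 173.7]
contact_force: [-2.9, -1.9, 8.5]
grip_width: 0.0427
grip_force: 65.0
```

```bash
python3 held.py 19 82 .0540 -50 -40; python3 go.py .6235 .1427 .1085 173.6
```

```text
[ 0.6061  0.1448 -6.349 ] 0.0582 [-3.9 -1.2  8.7]
tongue [(-88.3, -15.0, -13), (-79.2, -15.0, 17), (-67.3, -15.0, -11), (-63.8, -15.0, 10), (-58.7, -15.0, -15)]
tongue [(-88.3, -5.0, -14), (-78.6, -5.0, 16), (-68.4, -5.0, -6), (-62.7, -5.0, 6), (-59.3, -5.0, -17)]
tongue [(-88.3, 5.0, -12), (-78.6, 5.0, 17), (-67.3, 5.0, -11), (-63.3, 5.0, 9), (-58.1, 5.0, -15)]
tongue [(-88.3, 15.0, -13), (-77.5, 15.0, 18), (-62.7, 15.0, 7), (-58.7, 15.0, -17)]
+y bot [(-50.0, 28.9, 7)] +y top [(-50.0, 26.4, 7), (-50.0, 45.5, 7)]  -y top [(-50.0, -48.9, -7), (-50.0, -31.6, 12), (-50.0, -26.3, -5)]
+y bot [(-40.0, 27.1, 5), (-40.0, 28.9, 5), (-40.0, 33.8, -5), (-40.0, 44.8, -5)] +y top [(-40.0, 26.0, 7), (-40.0, 43.0, -6), (-40.0, 46.9, 8)]  -y top [(-40.0, -32.3, 10)]
t 21.35 pos [0.625  0.1427 0.1122] rot [179.93   0.31 173.65] F [-3.9 -1.2  8.7] w 0.0428
travel [ 0.0029 -0.0003  0.0075] yaw 0.0006
```

{"fn": "drive_tool", "kwargs": {
  "plan": [
    {"travel":[0,0,0.004],"yaw":0},
    {"travel":[0,0,0.008],"yaw":0},
    {"travel":[0,0,0.01],"yaw":0},
    {"travel":[0,0,0.01],"yaw":0}
  ]
}}

```text
time_s: 21.75
tcp_pos: [0.6253, 0.1427, 0.108]
eef_rot: [179.9, 0.4, 173.7]
contact_force: [-3.6, -1.9, 10.4]
grip_width: 0.0431
grip_force: 65.8
```

```bash
python3 held.py 19 82 .0540 -50; python3 go.py .6235 .1427 .1085 173.6
```

```text
[ 0.6064  0.1448 -6.342 ] 0.054 [-4.4 -1.3 11.1]
tongue [(-87.2, -15.0, -12), (-75.2, -15.0, 22), (-58.1, -15.0, -14)]
tongue [(-87.8, -5.0, -13), (-75.8, -5.0, 17), (-65.0, -5.0, -7), (-61.6, -5.0, 7), (-58.1, -5.0, -10)]
tongue [(-87.2, 5.0, -12), (-75.2, 5.0, 23), (-58.1, 5.0, -13)]
tongue [(-87.8, 15.0, -13), (-80.4, 15.0, -5), (-74.7, 15.0, 18), (-65.0, 15.0, -8), (-61.6, 15.0, 6), (-58.1, 15.0, -5)]
+y bot [(-50.0, 28.9, 5), (-50.0, 32.8, -6)] +y top [(-50.0, 24.6, 6), (-50.0, 26.0, 6), (-50.0, 31.0, -7), (-50.0, 34.2, 5), (-50.0, 46.6, 5)]  -y top [(-50.0, -48.9, -6), (-50.0, -45.7, 7), (-50.0, -39.0, -6), (-50.0, -31.6, 10), (-50.0, -26.3, -7), (-50.0, -24.5, -6)]
t 21.95 pos [0.6252 0.1427 0.108 ] rot [179.92   0.36 173.66] F [-4.4 -1.3 11.1] w 0.0424
travel [ 0.0035 -0.0003 -0.0011] yaw 0.0006
```

{"fn": "drive_tool", "kwargs": {
  "plan": [
    {"travel":[0.006,0,0],"yaw":0},
    {"travel":[0.012,0,0],"yaw":0},
    {"travel":[0.016,0,0.001],"yaw":0},
    {"travel":[0.016,0,0.003],"yaw":0},
    {"travel":[0.016,0,0.003],"yaw":0}
  ]
}}

```text
time_s: 22.45
tcp_pos: [0.6177, 0.1436, 0.1068]
eef_rot: [179.9, 0.4, 173.7]
contact_force: [-3.4, -1.6, 11.5]
grip_width: 0.0429
grip_force: 66.0
```

```bash
python3 held.py 19 82 .0540 -50; python3 go.py .605 .1427 .1085 173.6
```

```text
[ 0.5988  0.1457 -6.3417] 0.0528 [-3.1 -2.  11.6]
tongue [(-80.4, -15.0, -14), (-74.1, -15.0, 15), (-58.1, -15.0, -10)]
tongue [(-79.8, -5.0, -14), (-74.7, -5.0, 19), (-58.1, -5.0, -12)]
tongue [(-79.8, 5.0, -14), (-73.5, 5.0, 17), (-58.1, 5.0, -6)]
tongue [(-79.8, 15.0, -14), (-74.1, 15.0, 17), (-58.1, 15.0, -10)]
+y bot [(-50.0, 28.5, 8), (-50.0, 31.7, -5), (-50.0, 45.5, -7)] +y top [(-50.0, 25.7, 7), (-50.0, 30.3, -6), (-50.0, 43.7, -6), (-50.0, 47.3, 8)]  -y top [(-50.0, -46.8, 8), (-50.0, -39.0, -5), (-50.0, -37.6, -5), (-50.0, -31.9, 12), (-50.0, -26.6, -10)]
t 22.65 pos [0.6177 0.1436 0.1068] rot [179.91   0.41 173.66] F [-3.1 -2.  11.6] w 0.0424
travel [ 0.025  -0.0046 -0.0034] yaw 0.0006
```

{"fn": "drive_tool", "kwargs": {
  "plan": [
    {"travel":[0.006,0,0],"yaw":0},
    {"travel":[0.012,0,0],"yaw":0},
    {"travel":[0.018,0,0],"yaw":0},
    {"travel":[0.022,0,0],"yaw":0},
    {"travel":[0.022,0,0],"yaw":0}
  ]
}}

```text
time_s: 23.15
tcp_pos: [0.6087, 0.1457, 0.1062]
eef_rot: [179.8, 0.6, 173.7]
contact_force: [4.7, -0.1, 6.0]
grip_width: 0.0427
grip_force: 65.3
```

```bash
python3 held.py 19 82 .0540 -50; python3 go.py .605 .1427 .1085 173.6
```

```text
[ 0.5898  0.1477 -6.2685] 0.0522 [ 4.4 -1.4  7.3]
tongue [(-67.8, -15.0, 6), (-58.1, -15.0, -11)]
tongue [(-99.2, -5.0, -5), (-95.2, -5.0, 5), (-72.4, -5.0, -5), (-68.4, -5.0, 7), (-58.1, -5.0, -12)]
tongue [(-58.1, 5.0, -6)]
tongue [(-99.2, 15.0, -7), (-95.2, 15.0, 6), (-71.8, 15.0, -5), (-68.4, 15.0, 8), (-58.1, 15.0, -9)]
+y bot [(-50.0, 28.9, 5)] +y top [(-50.0, 25.0, 5), (-50.0, 41.6, -6), (-50.0, 45.5, 8)]  -y top [(-50.0, -45.7, 5), (-50.0, -37.6, -9), (-50.0, -32.3, 10), (-50.0, -27.0, -8), (-50.0, -25.9, -7)]
t 23.35 pos [0.6087 0.1456 0.1062] rot [179.8    0.63 173.73] F [ 4.4 -1.4  7.3] w 0.0426
travel [ 0.0068 -0.0067 -0.0047] yaw 0.0015
```

{"fn": "drive_tool", "kwargs": {
  "plan": [
    {"travel":[0.003,-0.002,-0.001],"yaw":0},
    {"travel":[0.006,-0.002,-0.002],"yaw":0},
    {"travel":[0.006,-0.002,-0.002],"yaw":0}
  ]
}}

```text
time_s: 23.65
tcp_pos: [0.6025, 0.1451, 0.1043]
eef_rot: [179.8, 0.2, 173.6]
contact_force: [5.8, 2.6, 4.1]
grip_width: 0.0424
grip_force: 65.2
```

```bash
python3 held.py 19 82 .0540 -50; python3 go.py .605 .1427 .1085 173.6
```

```text
[ 0.5837  0.1473 -6.3443] 0.0502 [4.9 2.7 4.6]
tongue [(-62.1, -15.0, 6), (-58.1, -15.0, -17)]
tongue [(-92.9, -5.0, -6), (-88.9, -5.0, 5), (-65.5, -5.0, -6), (-62.1, -5.0, 9), (-58.1, -5.0, -10)]
tongue [(-62.1, 5.0, 6), (-58.1, 5.0, -16)]
tongue [(-92.3, 15.0, -8), (-88.9, 15.0, 7), (-65.5, 15.0, -8), (-62.1, 15.0, 10), (-58.1, 15.0, -6)]
+y bot [(-50.0, 29.2, 5), (-50.0, 32.8, -5), (-50.0, 46.6, -7)] +y top [(-50.0, 26.4, 5), (-50.0, 30.6, -8), (-50.0, 33.8, 6)]  -y top [(-50.0, -49.3, -7), (-50.0, -45.4, 9), (-50.0, -37.6, -5), (-50.0, -31.6, 11), (-50.0, -26.3, -9), (-50.0, -25.2, -9)]
t 23.85 pos [0.6026 0.1452 0.1042] rot [179.89   0.19 173.66] F [4.9 2.7 4.6] w 0.043
travel [-0.0054 -0.0043 -0.0087] yaw 0.0006
```

{"fn": "drive_tool", "kwargs": {
  "plan": [
    {"travel":[0,0,0],"yaw":0},
    {"travel":[0,0,0],"yaw":0},
    {"travel":[0,0,0],"yaw":0},
    {"travel":[0,0,0],"yaw":0},
    {"travel":[0,0,0],"yaw":0}
  ],
  "grip": 0
}}

```text
time_s: 24.35
tcp_pos: [0.6007, 0.1438, 0.1027]
eef_rot: [-180.0, -0.1, 173.6]
contact_force: [-0.3, 0.0, -0.1]
grip_width: 0.0856
grip_force: 0.0
```

{"fn": "drive_tool", "kwargs": {
  "plan": [
    {"travel":[0,0,-0.05],"yaw":0},
    {"travel":[0,0,-0.1],"yaw":0},
    {"travel":[0,0,-0.1],"yaw":0},
    {"travel":[0,0,-0.1],"yaw":0}
  ]
}}

```text
time_s: 24.75
tcp_pos: [0.601, 0.1441, 0.1535]
eef_rot: [180.0, 0.0, 173.6]
contact_force: [0.6, 0.4, -0.2]
grip_width: 0.0856
grip_force: 0.0
```

```bash
python3 go.py .6076 .1445 .128 173.6
python3 - <<'E'
from meas import *
c=cap('top');g=gray(c);F=(.5917,.1463,-6.4)
for y in(-20,-8,8,20): print('lip/body',prof(c,g,F,(-90,y),(-50,y),.05))
for x in(-55,-45): print('sides',prof(c,g,F,(x,-45),(x,-20),.056),prof(c,g,F,(x,20),(x,45),.056))
E
```

```text
t 24.75 pos [0.601  0.1441 0.1535] rot [1.7996e+02 2.0000e-02 1.7358e+02] F [ 0.6  0.4 -0.2] w 0.0856
travel [-0.013   0.0022  0.0511] yaw -0.0003
lip/body [(-70.8, -20.0, 6), (-65.2, -20.0, -14), (-61.1, -20.0, 14), (-57.6, -20.0, -11), (-52.5, -20.0, 16)]
lip/body [(-69.7, -8.0, 6), (-65.7, -8.0, -13), (-60.1, -8.0, 17), (-57.1, -8.0, -14), (-53.5, -8.0, 7)]
lip/body [(-69.2, 8.0, 7), (-65.2, 8.0, -15), (-59.6, 8.0, 13), (-56.1, 8.0, -13), (-53.0, 8.0, 11)]
lip/body [(-73.8, 20.0, -8), (-69.7, 20.0, 11), (-64.7, 20.0, -14), (-60.6, 20.0, 13), (-55.6, 20.0, -9), (-52.0, 20.0, 15)]
sides [(-55.0, -44.4, 7), (-55.0, -36.1, -5), (-55.0, -30.1, 11), (-55.0, -24.4, -7)] [(-55.0, 32.3, -6), (-55.0, 35.8, 5)]
sides [(-45.0, -37.7, -5), (-45.0, -36.5, -5), (-45.0, -31.1, 8)] [(-45.0, 27.3, 6)]
```

{"fn": "drive_tool", "kwargs": {
  "plan": [
    {"travel":[-0.014,0.002,0],"yaw":0},
    {"travel":[-0.014,0.002,0],"yaw":0},
    {"travel":[-0.014,0.002,0],"yaw":0},
    {"travel":[-0.014,0.002,0],"yaw":0},
    {"travel":[-0.014,0.002,0.02],"yaw":0}
  ],
  "grip": 1
}}

```text
time_s: 25.3
tcp_pos: [0.6091, 0.1446, 0.1441]
eef_rot: [179.9, 0.2, 173.6]
contact_force: [0.1, -0.8, -0.1]
grip_width: 0.0123
grip_force: 0.0
```

{"fn": "drive_tool", "kwargs": {
  "plan": [
    {"travel":[0,0,0.01],"yaw":0},
    {"travel":[0,0,0.02],"yaw":0},
    {"travel":[0,0,0.03],"yaw":0},
    {"travel":[0,0,0.036],"yaw":0},
    {"travel":[0,0,0.036],"yaw":0}
  ]
}}

```text
time_s: 25.8
tcp_pos: [0.6079, 0.1442, 0.1247]
eef_rot: [-180.0, -0.1, 173.6]
contact_force: [-0.7, -1.0, 0.1]
grip_width: -0.0
grip_force: 0.0
```

{"fn": "drive_tool", "kwargs": {
  "plan": [
    {"travel":[0,0,0.006],"yaw":0},
    {"travel":[0,0,0.012],"yaw":0},
    {"travel":[0,0,0.016],"yaw":0},
    {"travel":[0,0,0.016],"yaw":0}
  ]
}}

```text
time_s: 26.2
tcp_pos: [0.6088, 0.1442, 0.118]
eef_rot: [180.0, 0.1, 173.6]
contact_force: [-0.9, 0.6, 5.1]
grip_width: -0.0002
grip_force: 2.6
```

```bash
python3 go.py .6076 .1445 .117 173.6
```

```text
t 26.2 pos [0.6088 0.1442 0.118 ] rot [1.8000e+02 8.0000e-02 1.7362e+02] F [-0.9  0.6  5.1] w -0.0002
travel [0.0025 0.0002 0.0021] yaw 0.0002
```

{"fn": "drive_tool", "kwargs": {
  "plan": [
    {"travel":[0,0,0.004],"yaw":0},
    {"travel":[0,0,0.008],"yaw":0},
    {"travel":[0,0,0.008],"yaw":0},
    {"travel":[0,0,0.008],"yaw":0}
  ]
}}

```text
time_s: 26.6
tcp_pos: [0.6094, 0.1442, 0.1171]
eef_rot: [180.0, 0.2, 173.7]
contact_force: [-4.1, -0.7, 15.5]
grip_width: -0.0
grip_force: 7.8
```

{"fn": "drive_tool", "kwargs": {
  "plan": [
    {"travel":[0,0,0.004],"yaw":0},
    {"travel":[0,0,0.008],"yaw":0},
    {"travel":[0,0,0.008],"yaw":0},
    {"travel":[0,0,0.008],"yaw":0}
  ]
}}

```text
time_s: 27.0
tcp_pos: [0.6094, 0.1442, 0.1169]
eef_rot: [-180.0, 0.3, 173.7]
contact_force: [-11.5, -2.5, 31.5]
grip_width: 0.0004
grip_force: 15.8
```

{"fn": "drive_tool", "kwargs": {
  "plan": [
    {"travel":[0,0,0.004],"yaw":0},
    {"travel":[0,0,0.008],"yaw":0},
    {"travel":[0,0,0.008],"yaw":0},
    {"travel":[0,0,0.008],"yaw":0}
  ]
}}

```text
time_s: 27.4
tcp_pos: [0.6094, 0.1442, 0.1168]
eef_rot: [-180.0, 0.4, 173.8]
contact_force: [-18.3, -2.4, 48.2]
grip_width: -0.0001
grip_force: 24.0
```

Bottomed out. Back off, then clear to the side.

{"fn": "drive_tool", "kwargs": {
  "plan": [
    {"travel":[0,0,-0.02],"yaw":0},
    {"travel":[0,0,-0.027],"yaw":0},
    {"travel":[0,0,-0.027],"yaw":0},
    {"travel":[0,0,-0.027],"yaw":0}
  ]
}}

```text
time_s: 27.8
tcp_pos: [0.609, 0.1444, 0.1187]
eef_rot: [180.0, 0.1, 173.6]
contact_force: [0.4, 0.8, 4.0]
grip_width: 0.0001
grip_force: 2.3
```

{"fn": "drive_tool", "kwargs": {
  "plan": [
    {"travel":[0,0,-0.1],"yaw":0},
    {"travel":[0,0,-0.2],"yaw":0},
    {"travel":[0,-0.1,-0.25],"yaw":0},
    {"travel":[0,-0.2,-0.25],"yaw":0},
    {"travel":[0,-0.3,-0.25],"yaw":0}
  ]
}}

```text
time_s: 28.3
tcp_pos: [0.5917, -0.0004, 0.2432]
eef_rot: [180.0, -0.0, 173.7]
contact_force: [1.1, -0.2, -0.3]
grip_width: -0.0002
grip_force: 0.0
```

{"fn": "drive_tool", "kwargs": {
  "plan": [
    {"travel":[0.1,-0.6,0],"yaw":0},
    {"travel":[0.1,-0.6,0],"yaw":0},
    {"travel":[0.1,-0.6,0],"yaw":0},
    {"travel":[0.1,-0.6,0],"yaw":0},
    {"travel":[0.1,-0.6,0],"yaw":0}
  ]
}}

```text
time_s: 28.8
tcp_pos: [0.5225, -0.2415, 0.2418]
eef_rot: [180.0, -0.2, 173.6]
contact_force: [0.4, 0.3, -0.9]
grip_width: -0.0003
grip_force: 0.0
```

Run:
```python
from meas import *
for i in range(3): c=cap('top')
g=gray(c)
for n,F,L in(('sq',(.5917,.1463,-6.4),70),('rd',(.5813,.0531,-6.4),60)):
    for y in(-20,-8,8,20): print(n,'body',prof(c,g,F,(-L-15,y),(-L+12,y),.056))
    print('sides',[prof(c,g,F,(x,s*45),(x,s*22),.058) for x in(-40,) for s in(-1,1)])
    for y in(0,5,-5): print('catch',prof(c,g,F,(L-10,y),(110,y),.06))
s=cap('side')
b=s['frame'][165:235,240:340,::-1];d=c['frame'][142:240,214:322,::-1]
cv2.imwrite('pics/c9.png',np.hstack([cv2.resize(b,(420,340),interpolation=2),cv2.resize(d,(375,340),interpolation=2)]))
```

```text
sq body [(-71.3, -20.0, 5), (-66.2, -20.0, -11), (-61.8, -20.0, 6)]
sq body [(-70.3, -8.0, 6), (-65.2, -8.0, -8), (-61.4, -8.0, 13), (-58.7, -8.0, -7)]
sq body [(-70.3, 8.0, 5), (-66.2, 8.0, -11), (-60.7, 8.0, 9)]
sq body [(-74.4, 20.0, -5), (-70.6, 20.0, 7), (-65.5, 20.0, -11), (-61.8, 20.0, 8)]
sides [[(-40.0, -36.6, -5), (-40.0, -31.0, 10), (-40.0, -25.2, -9)], [(-40.0, 35.1, -5), (-40.0, 31.6, 6), (-40.0, 27.2, -5)]]
catch [(62.5, 0.0, 19), (70.8, 0.0, -15), (84.1, 0.0, 10), (96.7, 0.0, 9)]
catch [(62.5, 5.0, 15), (69.5, 5.0, -15), (83.4, 5.0, 7), (96.1, 5.0, 11)]
catch [(63.2, -5.0, 19), (70.1, -5.0, -15), (85.3, -5.0, 7), (91.0, -5.0, -5), (95.4, -5.0, 9)]
rd body [(-64.7, -20.0, -5), (-61.0, -20.0, 7), (-55.5, -20.0, -11), (-52.1, -20.0, 8)]
rd body [(-60.3, -8.0, 6), (-56.2, -8.0, -9), (-51.1, -8.0, 14), (-48.7, -8.0, -5)]
rd body [(-60.0, 8.0, 5), (-56.2, 8.0, -11), (-50.7, 8.0, 9)]
rd body [(-64.4, 20.0, -5), (-61.0, 20.0, 7), (-55.5, 20.0, -11), (-51.8, 20.0, 9), (-48.7, 20.0, -5)]
sides [[(-40.0, -43.5, 5), (-40.0, -32.5, 8), (-40.0, -26.4, -5)], [(-40.0, 30.2, 7), (-40.0, 26.9, -5)]]
catch [(54.6, 0.0, 21), (60.6, 0.0, -21), (75.1, 0.0, 8), (91.0, 0.0, -6), (96.3, 0.0, 7)]
catch [(53.8, 5.0, 22), (60.6, 5.0, -21), (75.1, 5.0, 11), (91.8, 5.0, -5), (97.1, 5.0, 9)]
catch [(53.0, -5.0, 17), (60.6, -5.0, -18), (73.5, -5.0, 10), (86.5, -5.0, 7), (91.8, -5.0, -10), (95.6, -5.0, 12)]
```

View pics/c9.png

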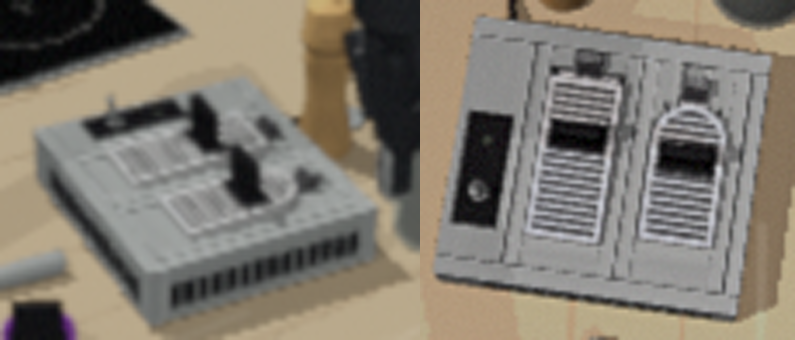

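Both filters lie flush in their frames, the catches are in their sprung position, and the switch still leans to off. Handing in.

```bash
python3 -c "
from workcell import env
print(env.hand_in())"
```

```text
the job is handed in; nothing more can be done
None
```

Both filters are hooked, pressed home and released in their matching frames, and from the camera images both catches look latched. The fan switch was left off, nothing else looked shifted, and the job was handed in at about 29 s with no verdict returned.

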